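# Change the packs of a slide stainer, prime it and load the slides

### The job

Get the slide stainer ready for the next blood smears: take the spent packs out of the stainer and put them in the grey used-pack bin, and plug every fresh stain pack from the bench into a free stain pocket and the square buffer pack into the square pocket, all fully home. When the packs are changed, prime the stainer by pushing the plunger down to its stop and holding it there for a second, and only then seat the slide carrier fully in its well. Leave the other things on the bench where they stand.

Things in the scene. Friction and masses are not known exactly. Their poses are not given: they have to be found in the camera images.
- stainer: benchtop slide stainer, fixed; white deck 180 (x) x 310 (y) mm, its flat top 90 mm above the bench, grey side cheeks and front panel (220 x 328 mm overall), grey manifold 30 mm deep and 100 mm high along its far side. Origin: centre of the deck's underside on the bench; x away from the operator's panel, y to the left, z up
- stainer_hole0 (a point): left stain pocket, back row of the deck: centre of its mouth, level with the deck top. Takes a stain pack: opening 69 (x) x 53 (y) mm, 40 mm deep, so a pack that is home stands 55 mm proud and its underside is 40 mm below this point. Axes as the stainer's
- stainer_hole1 (a point): middle stain pocket, back row of the deck: centre of its mouth, level with the deck top. Takes a stain pack: opening 69 (x) x 53 (y) mm, 40 mm deep, so a pack that is home stands 55 mm proud and its underside is 40 mm below this point. Axes as the stainer's
- stainer_hole2 (a point): right stain pocket, back row of the deck: centre of its mouth, level with the deck top. Takes a stain pack: opening 69 (x) x 53 (y) mm, 40 mm deep, so a pack that is home stands 55 mm proud and its underside is 40 mm below this point. Axes as the stainer's
- stainer_hole3 (a point): square buffer pocket, right end of the front row: centre of its mouth. Takes the square buffer pack: opening 53 x 53 mm, 40 mm deep. Axes as the stainer's
- stainer_hole4 (a point): slide carrier well, left in the front row: centre of its mouth. Opening 47 (x) x 99 (y) mm, 40 mm deep. Axes as the stainer's
- primer_top (a point): centre of the top of the round steel head (38 mm across) of the priming plunger, between the buffer pocket and the carrier well in the front row; 46 mm above the deck when up. It moves with the plunger
- primer (a joint): priming plunger travel: 0 = up, 0.014 m = down on its stop; its spring needs about 4 N to start and 9.6 N at the stop, and lifts it again when released
- stain1: fresh stain pack on the bench (two or three are there, alike): upright white plastic pack, 66 (x) x 50 (y) x 95 mm high, with a grey cap on top (26 mm wide, 8 mm high), 0.2 to 0.4 kg; lowest 10 mm narrower by 2.5 mm a side. Origin: centre of the underside; z up; x along the 66 mm side. Grip its 50 mm width about 67 mm above the underside. Either way round fits (half turn).
- stain2: fresh stain pack on the bench (two or three are there, alike): upright white plastic pack, 66 (x) x 50 (y) x 95 mm high, with a grey cap on top (26 mm wide, 8 mm high), 0.2 to 0.4 kg; lowest 10 mm narrower by 2.5 mm a side. Origin: centre of the underside; z up; x along the 66 mm side. Grip its 50 mm width about 67 mm above the underside. Either way round fits (half turn).
- stain3: fresh stain pack on the bench (two or three are there, alike): upright white plastic pack, 66 (x) x 50 (y) x 95 mm high, with a grey cap on top (26 mm wide, 8 mm high), 0.2 to 0.4 kg; lowest 10 mm narrower by 2.5 mm a side. Origin: centre of the underside; z up; x along the 66 mm side. Grip its 50 mm width about 67 mm above the underside. Either way round fits (half turn).
- spent1: spent stain pack, in a stain pocket at the start (one or two are there), looks like a fresh one: upright white plastic pack, 66 (x) x 50 (y) x 95 mm high, with a grey cap on top (26 mm wide, 8 mm high), 0.2 to 0.4 kg; lowest 10 mm narrower by 2.5 mm a side. Origin: centre of the underside; z up; x along the 66 mm side. Grip its 50 mm width about 67 mm above the underside. 
- spent2: spent stain pack, in a stain pocket at the start (one or two are there), looks like a fresh one: upright white plastic pack, 66 (x) x 50 (y) x 95 mm high, with a grey cap on top (26 mm wide, 8 mm high), 0.2 to 0.4 kg; lowest 10 mm narrower by 2.5 mm a side. Origin: centre of the underside; z up; x along the 66 mm side. Grip its 50 mm width about 67 mm above the underside. 
- spent3: spent stain pack, in a stain pocket at the start (one or two are there), looks like a fresh one: upright white plastic pack, 66 (x) x 50 (y) x 95 mm high, with a grey cap on top (26 mm wide, 8 mm high), 0.2 to 0.4 kg; lowest 10 mm narrower by 2.5 mm a side. Origin: centre of the underside; z up; x along the 66 mm side. Grip its 50 mm width about 67 mm above the underside. 
- buffer: fresh buffer pack on the bench, the square one: upright white plastic pack, 50 x 50 x 95 mm high, with a grey cap on top (26 mm wide, 8 mm high), 0.2 to 0.4 kg; lowest 10 mm narrower by 2.5 mm a side. Origin: centre of the underside; z up. Grip its 50 mm width about 67 mm above the underside. Any quarter turn fits.
- carrier: grey slide carrier on the bench, 44 (x) x 96 (y) mm, 44 mm high rack with nine upright glass slides reaching 88 mm, and over them a straight handle bar along y, 14 mm thick (x), 18 mm high, its centre 115 mm above the underside; 0.3 kg. Origin: centre of the underside; z up. Either way round fits (half turn); home in the well its underside is 40 mm below the mouth
- bin: grey open used-pack bin, fixed, outside 190 (x) x 150 (y) x 60 mm high, walls and floor 5 mm. Origin: centre of its underside, axes along its sides, z up
- jar1: bystander, to be left alone: specimen jar, clear with white lid, 48 mm across, 70 mm high. Origin: centre of the underside
- jar2: bystander, to be left alone: specimen jar like the other. Origin: centre of the underside
- oil: bystander, to be left alone: amber immersion-oil bottle, 36 mm across, 75 mm high. Origin: centre of the underside
- slidebox: bystander, to be left alone: closed grey slide box, 100 x 85 x 34 mm. Origin: centre of the underside
- tipbox: bystander, to be left alone: pipette tip box with clear lid, 120 x 85 x 67 mm. Origin: centre of the underside
- tally: bystander, to be left alone: round steel tally counter, 48 mm across, 26 mm high. Origin: centre of the underside

How it is judged:
By the outcome, as a careful person would: the job done as asked, in the order asked, and still so for the second after the job is handed in, with the robot touching nothing.
Of stain1, stain2, stain3 only 2 to 3 are there at a start; the rules pass over those that are not, and their reading is None.
Of spent1, spent2, spent3 only 1 to 2 are there at a start; the rules pass over those that are not, and their reading is None.
At some moment in a run one of stain1, stain2, stain3, buffer, carrier may be knocked a few centimetres aside while the robot is not near it.
It also fails if it takes over 210 s, if anything falls off the work surface, if the arm or the gripper's body presses on something with over 40 N, if the wrist force passes 120 N, or if a joint passes its speed limit or range.

### The arm

A 6-joint arm with a two-finger parallel gripper is mounted at the origin on the work surface. World frame = base frame: x ahead of the robot, y to its left, z up, the work surface at z = 0. Lengths are in m, angles in rad, forces in N, time in s.
With the tool pointing down it reaches from about 0.375 to 0.9 m from the base axis. Payload 3.1 kg.
Tool frame: the origin (TCP) lies between the finger pads; the fingertips stand 8 mm ahead of it and the grasp point (between the pads) lies 11 mm behind it; z points along the fingers, y is the line along which they close (so a half turn about z gives the same grasp; the last joint's range is limited). The gripper opens to 87 mm and grips with 3 to 60 N. Pads are 19 mm wide; open, the fingers measure 117 mm over their backs; the gripper's body (75 mm by 190 mm) begins 51 mm behind the grasp point.
Start: joints at [-1.325, 0.527, 1.433, -0, 1.181, -0.178], TCP at [0.257, -0.57, 0.231] pointing down, gripper open.
Joint ranges: [-3.08, 3.08], [-0.75, 2.2], [0.22, 2.44], [-1.43, 4.57], [0, 2.65], [-2.85, 2.85]. Speed limits (rad/s): [2.79, 2.79, 3.14, 3.14, 3.14, 3.14].

### API

Orientations are given as a unit quaternion [x, y, z, w].
In Python, from rig import robot gives the robot as it stands.
- The arm moves only by the tool move_arm, never from a script. Its argument "motion" is text: rows parted by semicolons, each of 5 numbers parted by spaces: the opening, from -1 (shut) to 1 (fully open), then the shift along the tool's x, y, z normalised to -1 to 1, where 1 is 0.2 m, then the turn about the tool's z normalised to -1 to 1, where 1 is pi rad. A call has 1 to 12 rows; each row is the pose to reach, as a shift and turn from the pose commanded when the call began, along the tool's axes at that moment, turning the shorter way round; what a row does not reach only later rows make up. A row lasts 1/12 s, in which the tool goes at most 41.7 mm and 7.16 degrees, less where a joint would pass 70% of its speed; a pose out of reach is approached as far as the arm can. A call with a number of a shift or a turn outside -1 to 1 is refused whole. A call with a gripper value outside its range is refused whole. The fingers move at their own pace and stop on an object; "newtons" is the grip in N (left out, the last holds). Time passes only in rows, so rows that repeat a pose let the fingers close. It gives the time, the measured TCP pose, the force, the opening and the grip force at its end, in the units of the state.
- robot.get_obs(): the state, without advancing time (a new reading comes with each control period).
- robot.camera(name): name is "side" or "top" or "wrist"; returns (picture, depth): 480x640x3 uint8, red, green, blue; 480x640 float32, m along the optical axis (not along the pixel's ray), 0 where there is no reading.
- robot.camera_model(name): a dict with "mtx" (3x3 intrinsics, pixels), "position" and "attitude" of the camera in the world. Camera axes: x right, y down, z forward; pixel columns grow to the right and rows downward; lengths in m; the calibration is good to about 2 mm. A picture is of the moment at which its call begins: read the wrist's pose just before it. camera_model takes no time and is no camera call; for the wrist camera it gives the pose at the moment of the call.
- robot.hand_in(): hands the job in; it is judged then, once.
The state is a dict: "time": time; "q": joint angles; "joint_velocities": joint speeds; "joint_torque": joint torques, N m; "position": TCP position; "tool_rot": TCP orientation; "ft_force": force on the tool from outside, world axes, zero at the start; "moment": the same for the moment, N m; "grip_width": finger opening in m; "grip_force": force on a finger pad.
Only numpy, scipy, OpenCV 4.12 (cv2) and the standard library are available. Lean on these libraries where they do the work, as an engineer would, in place of code of your own. Each camera call takes 0.05 s, during which the arm holds its last target. There are 200 camera calls.

## Working session

There is one attempt and no reset: what is moved stays moved. The work goes in short steps, Python scripts to look and compute and a tool call to move; the robot and the scene stay as the last step left them, time stands still between calls to the robot, and variables do not carry over. Pictures are saved under pics/ and viewed, at most 14 in all, crops included, and the job is handed in when it is done.

Besides the shell and the picture viewer there is one more tool, called after "Emit:" as name(argument=value, ...), one argument or row to a line, values as JSON. move_arm: Moves the arm, as the interface text tells. Its arguments: {"type":"object","properties":{"motion":{"type":"string"},"newtons":{"type":"number"}},"required":["motion"]}

```bash
mkdir -p pics; ls; cat > h.py <<'E'
import numpy as np, cv2
from scipy.spatial.transform import Rotation as R
from rig import robot
def cam(n):
    m=robot.camera_model(n); p,d=robot.camera(n)
    return p,d,m
def Rm(m):
    a=np.array(m['attitude'],float)
    return a if a.shape==(3,3) else R.from_quat(a).as_matrix()
def cloud(d,m):
    K=np.array(m['mtx']); v,u=np.mgrid[:480,:640]
    P=np.stack([(u-K[0,2])/K[0,0]*d,(v-K[1,2])/K[1,1]*d,d],-1)
    return P@Rm(m).T+np.array(m['position'])
def ray(u,v,z,m):
    K=np.array(m['mtx']); r=Rm(m)@np.array([(u-K[0,2])/K[0,0],(v-K[1,2])/K[1,1],1]); o=np.array(m['position'])
    return o+r*(z-o[2])/r[2]
def save(n,p): cv2.imwrite('pics/'+n+'.png',cv2.cvtColor(p,cv2.COLOR_RGB2BGR))
E
python3 - <<'E'
from h import *
for n in('top','side'):
    p,d,m=cam(n); save(n+'0',p); np.savez(n+'0.npz',p=p,d=d); print(n,m)
print(robot.get_obs())
E
```

```text
pics
top {'mtx': array([[493.31638085,   0.        , 324.48140246],
       [  0.        , 493.31638085, 241.48443815],
       [  0.        ,   0.        ,   1.        ]]), 'position': array([ 0.30940609, -0.00451646,  1.15910469]), 'attitude': array([ 0.70537581, -0.70230956,  0.06987202, -0.06575827])}
side {'mtx': array([[492.43251834,   0.        , 315.29806618],
       [  0.        , 492.43251834, 231.02293878],
       [  0.        ,   0.        ,   1.        ]]), 'position': array([0.39787318, 0.84416347, 0.79993759]), 'attitude': array([-0.04968455,  0.89937399, -0.43315228,  0.03220199])}
{'time': 0.1, 'q': array([-1.32547315e+00,  5.28384135e-01,  1.43374665e+00, -1.16937577e-05,
        1.18138429e+00, -1.78512949e-01]), 'joint_velocities': array([ 1.77649962e-03, -2.57919357e-03, -2.48304689e-03, -9.48384716e-05,
        8.02215816e-04, -6.62574998e-04]), 'joint_torque': array([ 1.37433594e-04, -4.40984738e+01, -1.77150822e+01,  6.34933007e-02,
        5.34202263e-02, -3.15999250e-05]), 'position': array([ 0.25689972, -0.56907467,  0.2296715 ]), 'tool_rot': array([ 9.77628357e-01,  2.10337518e-01, -3.75074291e-05, -9.60495743e-04]), 'ft_force': array([-0.08927486, -0.19332832, -0.09760028]), 'moment': array([ 0.00957368, -0.01870762, -0.0509986 ]), 'grip_force': 0.0, 'grip_width': 0.08709997638829706}
```

View pics/top0.png

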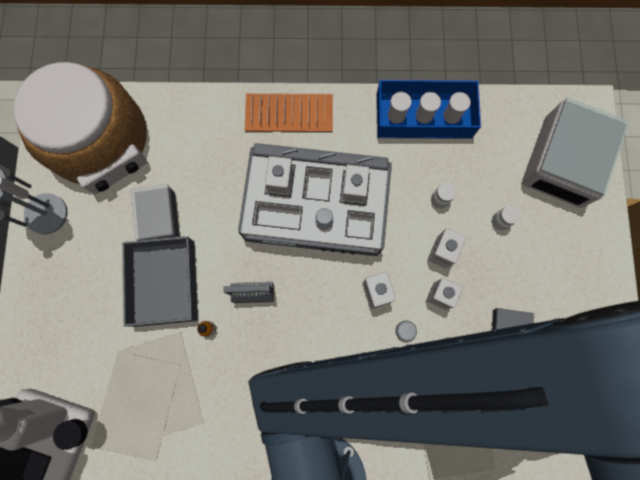

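View pics/side0.png

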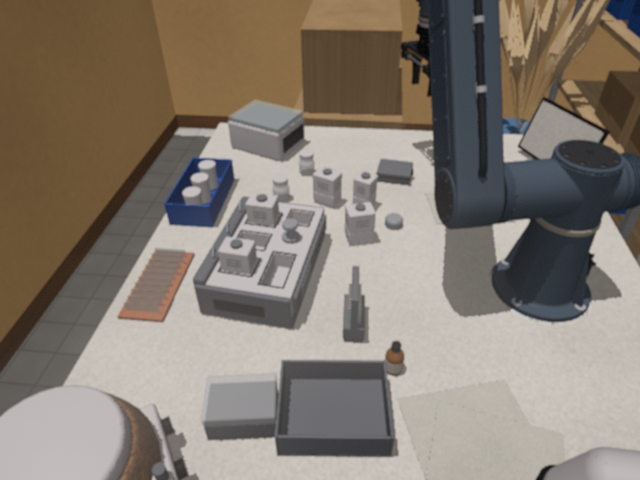

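The top view shows the stainer around (315,200). Spent packs sit in its left (278,177) and right (356,184) pockets, and the middle pocket is empty. Three fresh packs are at (448,247), (380,290) and (445,293), the carrier is at (250,292), and the bin is at (160,283). The side view agrees.

```bash
cat > meas.py <<'E'
from h import *
def rects(d,m,zlo,zhi,amin=150,box=None):
    P=cloud(d,m); k=((P[...,2]>zlo)&(P[...,2]<zhi)&(d>0)).astype(np.uint8)
    if box: k&=((P[...,0]>box[0])&(P[...,0]<box[1])&(P[...,1]>box[2])&(P[...,1]<box[3])).astype(np.uint8)
    n,L,s,c=cv2.connectedComponentsWithStats(k,connectivity=4); out=[]
    for i in range(1,n):
        if s[i,4]<amin: continue
        q=P[L==i]; r=cv2.minAreaRect((q[:,:2]*1000).astype(np.float32))
        out.append((np.round(c[i]),s[i,4],np.round(r[0],1),np.round(r[1],1),round(r[2],1),round(float(np.median(q[:,2]))*1000,1)))
    return out
E
python3 - <<'E'
from meas import *
f=np.load('top0.npz'); m=robot.camera_model('top')
B=(0.2,0.9,-.6,.6)
for n,a in(('bench packs',(.08,.1,150)),('spent tops',(.137,.15,100)),('caps',(.1,.109,20)),('deck',(.086,.094,800)),('plunger+spentcap',(.13,.16,50)),('bin rim',(.05,.068,150)),('carrier bar',(.112,.128,50)),('low',(.02,.04,80))):
    print(n)
    for r in rects(f['d'],m,*a,box=B): print('  ',*r)
P=cloud(f['d'],m); print(P[200,220],P[400,180],P[283,160])
E
```

```text
bench packs
   [109. 151.] 495 [738.7 489.9] [ 83.5 237.2] 49.2 90.4
   [555. 158.] 681 [ 736.1 -532.7] [229.4 101.8] 8.6 92.4
   [316. 198.] 8808 [621.1  10.4] [328.1 220.3] 83.6 89.2
   [449. 246.] 610 [ 509.4 -287.7] [50.8 67.5] 65.6 93.8
   [380. 289.] 620 [ 413.7 -131.5] [66.5 50.5] 17.2 93.8
   [447. 293.] 469 [ 406.2 -277.7] [50.5 51. ] 64.4 93.7
spent tops
   [ 94. 128.] 995 [775.8 506.3] [112.7 228.2] 66.2 144.7
   [278. 172.] 591 [660.8  91.2] [50.1 68.5] 83.5 144.0
   [356. 181.] 587 [641.9 -77.6] [50.  66.7] 84.1 143.6
caps
   [107. 143.] 422 [753.2 490.8] [ 94.1 246. ] 56.7 104.2
   [287. 151.] 35 [724.3  78. ] [26.4 18. ] 84.0 102.4
   [328. 155.] 60 [714.8 -15.5] [36.3 18.1] 88.0 105.0
   [543. 160.] 20 [ 704.1 -503.2] [ 2.8 32.9] 65.2 105.9
   [360. 160.] 24 [703.2 -91.6] [ 9.8 19. ] 6.1 105.7
   [570. 181.] 61 [ 654.5 -558.9] [64.5  4.5] 65.4 104.3
   [452. 244.] 84 [ 510.8 -288.1] [22.4 23.4] 1.8 102.1
   [381. 288.] 91 [ 413.6 -131.5] [24.  23.2] 43.9 102.3
   [449. 292.] 84 [ 406.1 -276.7] [24.2 21.5] 89.8 102.5
deck
   [315. 204.] 6494 [618.9  10.3] [326.5 199.4]
[... 764 characters left out ...]
[14.4 96.6] 2.7 122.6
low
   [142. 132.] 125 [809.  436.9] [109.9  14.8] 3.9 29.6
   [542. 170.] 328 [ 730.9 -531.3] [228.4  99.2] 10.0 31.0
   [426. 133.] 321 [ 800.2 -257.8] [239.5  19.7] 85.7 30.4
   [117. 178.] 87 [682.6 484.1] [ 4.2 51.8] 33.6 29.7
   [174. 213.] 112 [596.5 344.2] [116.3   2.5] 9.3 31.1
   [436. 256.] 81 [ 504.2 -269.1] [78.  38.3] 15.0 31.2
   [193. 280.] 176 [439.8 291.3] [186.9   3.4] 5.4 30.0
   [130. 281.] 286 [433.1 435.3] [ 43.4 182.9] 81.9 30.2
   [511. 318.] 622 [ 350.  -441.4] [86.3 46.1] 83.6 32.8
   [406. 331.] 316 [ 324.8 -197.9] [43.5 45. ] 88.0 24.4
[ 0.63667765  0.24370751 -0.00128131] [0.17022026 0.31240185 0.00112238] [0.43284388 0.37316833 0.00663018]
```

```bash
cat > plan.py <<'E'
from h import *
def psi(o): 
    a=R.from_quat(o['tool_rot']).as_matrix()[:,0]; return np.degrees(np.arctan2(a[1],a[0]))
def wp(o,pts):
    """pts: (x,y,z mm TCP, psi deg) chained; prints normalised shift calls"""
    p=np.array(o['position'])*1000; s=psi(o)
    for x,y,z,t in pts:
        dx,dy,dz=np.array([x,y,z])-p; c,n=np.cos(np.radians(s)),np.sin(np.radians(s))
        tx,ty=c*dx+n*dy,n*dx-c*dy; tn=-((t-s+180)%360-180)
        k=int(max(np.ceil(np.linalg.norm([dx,dy,dz])/41.7),np.ceil(abs(tn)/7.16)))
        m=max(abs(tx),abs(ty),abs(dz))/200
        print('%.3f %.3f %.3f %.4f  rows>=%d'%(tx/200,ty/200,-dz/200,tn/180,k),'TOO FAR' if m>1 else '')
        p=np.array([x,y,z],float); s=t
def now():
    o=robot.get_obs(); print('t%.2f'%o['time'],np.round(o['position']*1000,1),'psi %.1f'%psi(o),'F',np.round(o['ft_force'],1),'w %.1f g %.1f'%(o['grip_width']*1000,o['grip_force'])); return o
E
python3 - <<'E'
from meas import *; from plan import *
f=np.load('top0.npz'); d=f['d']; m=robot.camera_model('top'); P=cloud(d,m)
K=np.array(m['mtx'])
v,u=np.mgrid[:480,:640]; rr=np.stack([(u-K[0,2])/K[0,0],(v-K[1,2])/K[1,1],np.ones_like(d)],-1)@Rm(m).T; o=np.array(m['position'])
Q=o+rr*((.089-o[2])/rr[...,2])[...,None]
k=((P[...,2]<.083)&(d>0)).astype(np.uint8)
a=np.radians(-6.4); c=np.array([.620,.010]); L=(Q[...,:2]-c)@np.array([[np.cos(a),-np.sin(a)],[np.sin(a),np.cos(a)]])
k&=((abs(L[...,0])<.1)&(abs(L[...,1])<.15)).astype(np.uint8)
n,lab,s,cc=cv2.connectedComponentsWithStats(k)
for i in range(1,n):
    if s[i,4]>60: r=cv2.minAreaRect((Q[lab==i][:,:2]*1000).astype(np.float32)); print(s[i,4],cc[i].round(),np.round(r[0],1),np.round(r[1],1),r[2])
for b in((.3,.54,.27,.46),):
    for zz in((.055,.066),(.002,.012)): 
        for r in rects(d,m,*zz,150,b): print(r)
for r in rects(d,m,.02,.1,150,(.3,.7,.25,.5)): print('hi',r)
ob=now(); wp(ob,[(513,-405,230,-6.4),(600,-240,230,-6.4),(642,-78,230,-6.4),(642,-78,106,-6.4)])
E
```

```text
661 [317. 184.] [651.3   6.9] [52.7 68.5] 83.74848937988281
877 [277. 216.] [576.6  94.9] [98.3 46.8] 83.80658721923828
534 [359. 225.] [556.4 -88. ] [52.3 52.7] 83.52478790283203
(array([155., 276.]), np.int32(831), array([440.9, 366.3]), array([204.4, 151.4]), 5.7, 59.0)
(array([160., 283.]), np.int32(3474), array([435.3, 374.1]), array([177.6, 128.8]), 5.6, 4.7)
hi (array([116., 171.]), np.int32(463), array([692.4, 468.1]), array([21.3, 73.6]), 18.7, 61.1)
hi (array([154., 242.]), np.int32(4005), array([496.6, 372.2]), array([316.6, 152.5]), 5.7, 61.3)
t0.10 [ 256.9 -569.1  229.7] psi 24.3 F [-0.1 -0.2 -0.1] w 87.1 g 0.0
1.505 -0.221 -0.002 0.1705  rows>=8 TOO FAR
0.340 -0.868 -0.000 -0.0000  rows>=5 
0.118 -0.828 -0.000 -0.0000  rows>=5 
0.000 -0.000 0.620 -0.0000  rows>=3
```

```bash
python3 - <<'E'
from plan import *
ob=now(); wp(ob,[(410,-480,230,-6.4),(500,-350,230,-6.4),(600,-190,230,-6.4),(642,-78,230,-6.4)])
E
```

```text
t0.10 [ 256.9 -569.1  229.7] psi 24.3 F [-0.1 -0.2 -0.1] w 87.1 g 0.0
0.881 -0.091 -0.002 0.1705  rows>=5 
0.375 -0.696 -0.000 -0.0000  rows>=4 
0.408 -0.851 -0.000 -0.0000  rows>=5 
0.146 -0.580 -0.000 -0.0000  rows>=3
```

Emit:
move_arm(
  motion="0.5 0.881 -0.091 0 0.1705;0.5 0.881 -0.091 0 0.1705;0.5 0.881 -0.091 0 0.1705;0.5 0.881 -0.091 0 0.1705;0.5 0.881 -0.091 0 0.1705;0.5 0.881 -0.091 0 0.1705;0.5 0.881 -0.091 0 0.1705",
  newtons=25,
)

```text
time: 0.68
position: [0.4108, -0.4797, 0.23]
tool_rot: [0.999, -0.054, -0.001, -0.0]
ft_force: [0.1, 0.5, 0.1]
grip_width: 0.0658
grip_force: 0.0
```

Emit:
move_arm(
  motion="0.5 0.375 -0.696 0 0;0.5 0.375 -0.696 0 0;0.5 0.375 -0.696 0 0;0.5 0.375 -0.696 0 0;0.5 0.375 -0.696 0 0",
)

```text
time: 1.1
position: [0.5016, -0.3463, 0.2303]
tool_rot: [0.999, -0.054, -0.0, -0.002]
ft_force: [-0.0, 0.2, 0.0]
grip_width: 0.0654
grip_force: 0.0
```

Emit:
move_arm(
  motion="0.5 0.408 -0.851 0 0;0.5 0.408 -0.851 0 0;0.5 0.408 -0.851 0 0;0.5 0.408 -0.851 0 0;0.5 0.408 -0.851 0 0;0.5 0.408 -0.851 0 0",
)

```text
time: 1.6
position: [0.6016, -0.1881, 0.2303]
tool_rot: [0.999, -0.054, 0.0, -0.001]
ft_force: [-0.4, -0.0, -0.4]
grip_width: 0.0653
grip_force: 0.0
```

Emit:
move_arm(
  motion="0.5 0.146 -0.58 0 0;0.5 0.146 -0.58 0 0;0.5 0.146 -0.58 0 0;0.5 0.146 -0.58 0 0;0.5 0.146 -0.58 0 0;0.5 0.146 -0.58 0 0",
)

```text
time: 2.1
position: [0.6416, -0.0809, 0.2303]
tool_rot: [0.998, -0.056, -0.0, 0.001]
ft_force: [0.6, 0.2, 0.2]
grip_width: 0.065
grip_force: 0.0
```

```bash
python3 - <<'E'
from plan import *
p,d,m=cam('wrist'); save('w1',p); np.savez('w1.npz',p=p,d=d); print(m)
ob=now(); wp(ob,[(642,-77.6,106,-6.3)])
E
```

```text
{'mtx': array([[408.43535228,   0.        , 323.26153538],
       [  0.        , 408.43535228, 236.47609308],
       [  0.        ,   0.        ,   1.        ]]), 'position': array([ 0.71790665, -0.09015025,  0.38420456]), 'attitude': array([-0.65922058,  0.73831893,  0.10593735, -0.09534501])}
t2.15 [641.6 -81.3 230.4] psi -6.5 F [ 0.4 -0.8 -0.4] w 65.3 g 0.0
-0.000 -0.018 0.622 -0.0013  rows>=3
```

View pics/w1.png

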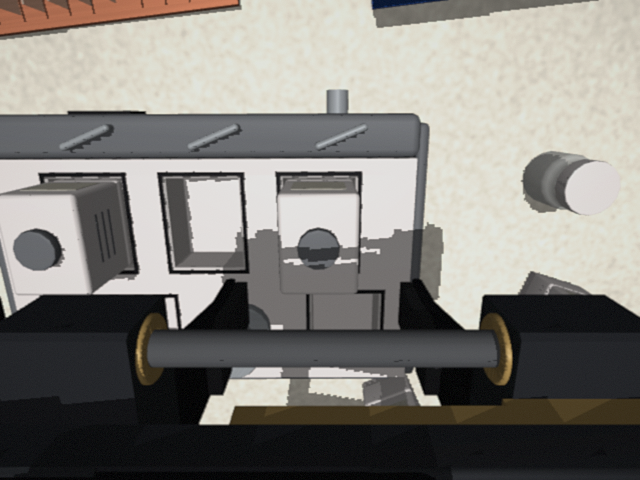

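The wrist view shows the right spent pack centred between the fingers, with its cap at (320,248).

Emit:
move_arm(
  motion="0.5 0 -0.018 0.3 0;0.5 0 -0.018 0.5 0;0.5 0 -0.018 0.622 0;0.5 0 -0.018 0.622 0;0.5 0 -0.018 0.622 0;-1 0 -0.018 0.622 0;-1 0 -0.018 0.622 0;-1 0 -0.018 0.622 0;-1 0 -0.018 0.622 0;-1 0 -0.018 0.622 0",
  newtons=30,
)

```text
time: 2.98
position: [0.6431, -0.0764, 0.1074]
tool_rot: [0.998, -0.056, 0.001, 0.001]
ft_force: [-1.6, -3.7, 2.5]
grip_width: 0.0495
grip_force: 30.0
```

Emit:
move_arm(
  motion="-1 0 0 -0.2 0;-1 0 0 -0.4 0;-1 0 0 -0.6 0;-1 0 0 -0.67 0;-1 0 0 -0.67 0;-1 0 0 -0.67 0",
)

```text
time: 3.48
position: [0.6422, -0.0744, 0.2403]
tool_rot: [0.998, -0.056, 0.0, -0.0]
ft_force: [-0.5, 0.6, -3.4]
grip_width: 0.0498
grip_force: 30.0
```

```bash
python3 - <<'E'
from plan import *
ob=now(); wp(ob,[(620,110,240,-6.3),(550,270,240,5.7),(474,370,240,5.7),(474,370,64,5.7)])
E
```

```text
t3.48 [642.2 -74.4 240.3] psi -6.4 F [-0.5  0.6 -3.4] w 49.8 g 30.0
-0.213 -0.904 0.002 -0.0005  rows>=5 
-0.436 -0.757 -0.000 -0.0667  rows>=5 
-0.328 -0.535 -0.000 -0.0000  rows>=4 
0.000 0.000 0.880 -0.0000  rows>=5
```

Emit:
move_arm(
  motion="-1 -0.213 -0.904 0 0;-1 -0.213 -0.904 0 0;-1 -0.213 -0.904 0 0;-1 -0.213 -0.904 0 0;-1 -0.213 -0.904 0 0;-1 -0.213 -0.904 0 0",
)

```text
time: 3.98
position: [0.6166, 0.1149, 0.2364]
tool_rot: [0.999, -0.053, -0.004, -0.001]
ft_force: [-0.5, 0.2, -2.2]
grip_width: 0.0499
grip_force: 30.0
```

Emit:
move_arm(
  motion="-1 -0.436 -0.757 0 -0.0667;-1 -0.436 -0.757 0 -0.0667;-1 -0.436 -0.757 0 -0.0667;-1 -0.436 -0.757 0 -0.0667;-1 -0.436 -0.757 0 -0.0667;-1 -0.436 -0.757 0 -0.0667",
)

```text
time: 4.48
position: [0.5475, 0.2715, 0.2374]
tool_rot: [0.999, 0.051, -0.003, 0.0]
ft_force: [0.3, -0.8, -3.3]
grip_width: 0.05
grip_force: 30.0
```

Emit:
move_arm(
  motion="-1 -0.328 -0.535 0 0;-1 -0.328 -0.535 0 0;-1 -0.328 -0.535 0 0;-1 -0.328 -0.535 0 0;-1 -0.328 -0.535 0 0;-1 -0.328 -0.535 0 0;-1 -0.328 -0.535 0 0",
)

```text
time: 5.07
position: [0.4763, 0.3678, 0.2393]
tool_rot: [0.999, 0.048, -0.0, 0.001]
ft_force: [-0.5, -0.1, -2.6]
grip_width: 0.0501
grip_force: 30.0
```

```bash
python3 - <<'E'
from plan import *
ob=now(); wp(ob,[(474,370,64,5.7)])
E
```

```text
t5.07 [476.3 367.8 239.3] psi 5.5 F [-0.5 -0.1 -2.6] w 50.1 g 30.0
-0.010 -0.012 0.877 -0.0013  rows>=5
```

Emit:
move_arm(
  motion="-1 -0.01 0 0.2 0;-1 -0.01 0 0.4 0;-1 -0.01 0 0.6 0;-1 -0.01 0 0.75 0;-1 -0.01 0 0.82 0;-1 -0.01 0 0.87 0;-1 -0.01 0 0.87 0;-1 -0.01 0 0.87 0;0.4 -0.01 0 0.87 0;0.4 -0.01 0 0.87 0;0.4 -0.01 0 0.87 0;0.4 -0.01 0 0.87 0",
)

```text
time: 6.07
position: [0.4738, 0.3699, 0.0674]
tool_rot: [0.999, 0.049, 0.001, -0.001]
ft_force: [0.3, -0.8, 0.1]
grip_width: 0.0601
grip_force: 0.0
```

Emit:
move_arm(
  motion="0.4 0 0 -0.2 0;0.4 0 0 -0.4 0;0.4 0 0 -0.6 0;0.4 0 0 -0.8 0;0.4 0 0 -0.87 0;0.4 0 0 -0.87 0;0.4 0 0 -0.87 0",
)

```text
time: 6.65
position: [0.4732, 0.3698, 0.2416]
tool_rot: [0.999, 0.049, 0.001, -0.001]
ft_force: [-0.7, -0.3, -0.5]
grip_width: 0.0612
grip_force: 0.0
```

```bash
python3 - <<'E'
from plan import *
ob=now(); wp(ob,[(560,270,236,-6.3),(630,140,236,-6.3),(660.8,91.2,236,-6.3),(660.8,91.2,106,-6.3)])
E
```

```text
t6.65 [473.2 369.8 241.6] psi 5.6 F [-0.7 -0.3 -0.5] w 61.2 g 0.0
0.383 0.539 0.028 0.0662  rows>=4 
0.419 0.608 -0.000 -0.0000  rows>=4 
0.180 0.226 -0.000 -0.0000  rows>=2 
0.000 -0.000 0.650 -0.0000  rows>=4
```

Emit:
move_arm(
  motion="0.5 0.383 0.539 0.028 0.0662;0.5 0.383 0.539 0.028 0.0662;0.5 0.383 0.539 0.028 0.0662;0.5 0.383 0.539 0.028 0.0662;0.5 0.383 0.539 0.028 0.0662",
)

```text
time: 7.07
position: [0.5605, 0.2668, 0.2319]
tool_rot: [0.998, -0.057, -0.002, 0.001]
ft_force: [0.7, -0.3, -0.1]
grip_width: 0.0654
grip_force: 0.0
```

Emit:
move_arm(
  motion="0.5 0.599 0.834 0 0;0.5 0.599 0.834 0 0;0.5 0.599 0.834 0 0;0.5 0.599 0.834 0 0;0.5 0.599 0.834 0 0;0.5 0.599 0.834 0 0;0.5 0.599 0.834 0 0;0.5 0.599 0.834 0 0;0.5 0.599 0.834 0 0",
)

```text
time: 7.82
position: [0.6589, 0.0929, 0.2336]
tool_rot: [0.999, -0.054, -0.001, -0.0]
ft_force: [-0.1, -0.5, 0.8]
grip_width: 0.0652
grip_force: 0.0
```

```bash
python3 - <<'E'
from plan import *
ob=now(); wp(ob,[(660.8,91.2,106,-6.3)])
E
```

```text
t7.82 [658.9  92.9 233.6] psi -6.2 F [-0.1 -0.5  0.8] w 65.2 g 0.0
0.011 0.007 0.638 0.0006  rows>=4
```

Emit:
move_arm(
  motion="0.5 0.01 0.007 0.3 0;0.5 0.01 0.007 0.5 0;0.5 0.01 0.007 0.638 0;0.5 0.01 0.007 0.638 0;0.5 0.01 0.007 0.638 0;-1 0.01 0.007 0.638 0;-1 0.01 0.007 0.638 0;-1 0.01 0.007 0.638 0;-1 0.01 0.007 0.638 0;-1 0.01 0.007 0.638 0",
)

```text
time: 8.65
position: [0.6638, 0.0895, 0.1099]
tool_rot: [0.998, -0.055, 0.002, -0.0]
ft_force: [-0.4, 2.9, 6.0]
grip_width: 0.0498
grip_force: 30.0
```

Emit:
move_arm(
  motion="-1 0 0 -0.2 0;-1 0 0 -0.4 0;-1 0 0 -0.6 0;-1 0 0 -0.67 0;-1 0 0 -0.67 0;-1 0 0 -0.67 0",
)

```text
time: 9.15
position: [0.662, 0.0889, 0.2416]
tool_rot: [0.998, -0.055, 0.0, 0.0]
ft_force: [-0.0, 0.5, -4.4]
grip_width: 0.0498
grip_force: 30.0
```

```bash
python3 - <<'E'
from plan import *
ob=now(); wp(ob,[(550,240,240,5.7),(420,330,240,5.7),(394,362,240,5.7)])
E
```

```text
t9.15 [662.   88.9 241.6] psi -6.3 F [-0.   0.5 -4.4] w 49.8 g 30.0
-0.640 -0.689 0.008 -0.0668  rows>=5 
-0.602 -0.512 -0.000 -0.0000  rows>=4 
-0.113 -0.172 -0.000 -0.0000  rows>=1
```

Emit:
move_arm(
  motion="-1 -0.64 -0.689 0 -0.0668;-1 -0.64 -0.689 0 -0.0668;-1 -0.64 -0.689 0 -0.0668;-1 -0.64 -0.689 0 -0.0668;-1 -0.64 -0.689 0 -0.0668;-1 -0.64 -0.689 0 -0.0668;-1 -0.64 -0.689 0 -0.0668",
)

```text
time: 9.73
position: [0.5475, 0.2407, 0.2382]
tool_rot: [0.999, 0.051, -0.003, 0.001]
ft_force: [1.5, 0.7, -3.2]
grip_width: 0.05
grip_force: 30.0
```

Emit:
move_arm(
  motion="-1 -0.715 -0.684 0 0;-1 -0.715 -0.684 0 0;-1 -0.715 -0.684 0 0;-1 -0.715 -0.684 0 0;-1 -0.715 -0.684 0 0;-1 -0.715 -0.684 0 0;-1 -0.715 -0.684 0 0;-1 -0.715 -0.684 0 0;-1 -0.715 -0.684 0 0",
)

```text
time: 10.48
position: [0.396, 0.361, 0.2404]
tool_rot: [0.999, 0.049, 0.0, 0.0]
ft_force: [0.2, -0.5, -2.7]
grip_width: 0.05
grip_force: 30.0
```

```bash
python3 - <<'E'
from plan import *
ob=now(); wp(ob,[(393,362,65,5.7)])
E
```

```text
t10.48 [396.  361.  240.4] psi 5.6 F [ 0.2 -0.5 -2.7] w 50.0 g 30.0
-0.014 -0.007 0.877 -0.0007  rows>=5
```

Emit:
move_arm(
  motion="-1 -0.014 0 0.2 0;-1 -0.014 0 0.4 0;-1 -0.014 0 0.6 0;-1 -0.014 0 0.75 0;-1 -0.014 0 0.82 0;-1 -0.014 0 0.86 0;-1 -0.014 0 0.86 0;-1 -0.014 0 0.86 0;0.4 -0.014 0 0.86 0;0.4 -0.014 0 0.86 0;0.4 -0.014 0 0.86 0;0.4 -0.014 0 0.86 0",
)

```text
time: 11.48
position: [0.3922, 0.3622, 0.0701]
tool_rot: [0.999, 0.05, 0.001, -0.001]
ft_force: [0.3, -0.2, 0.3]
grip_width: 0.0595
grip_force: 0.0
```

Emit:
move_arm(
  motion="0.4 0 0 -0.2 0;0.4 0 0 -0.4 0;0.4 0 0 -0.6 0;0.4 0 0 -0.8 0;0.4 0 0 -0.87 0;0.4 0 0 -0.87 0;0.4 0 0 -0.87 0",
)

```text
time: 12.07
position: [0.3917, 0.362, 0.2442]
tool_rot: [0.999, 0.05, 0.001, -0.001]
ft_force: [0.0, -0.4, -0.4]
grip_width: 0.0607
grip_force: 0.0
```

```bash
python3 - <<'E'
from plan import *; from meas import *
ob=now()
p,d,m=cam('top'); save('top1',p)
for r in rects(d,m,.085,.098,150,(.33,.6,-.4,.5)): print(*r)
for r in rects(d,m,.112,.128,50,(.33,.6,-.4,.5)): print('c',*r)
E
```

```text
t12.07 [391.7 362.  244.2] psi 5.7 F [ 0.  -0.4 -0.4] w 60.7 g 0.0
[321. 226.] 3295 [566.1  16.2] [326.8  96.9] 84.7 89.1
[450. 246.] 566 [ 510.1 -287.7] [50.5 66.8] 65.7 93.7
[380. 289.] 592 [ 413.5 -131.4] [65.9 50.7] 17.0 93.5
[447. 293.] 437 [ 405.8 -277.8] [51.1 50.2] 65.6 93.5
c [246. 288.] 327 [410.6 154.5] [14.4 96.4] 2.3 122.6
```

View pics/top1.png

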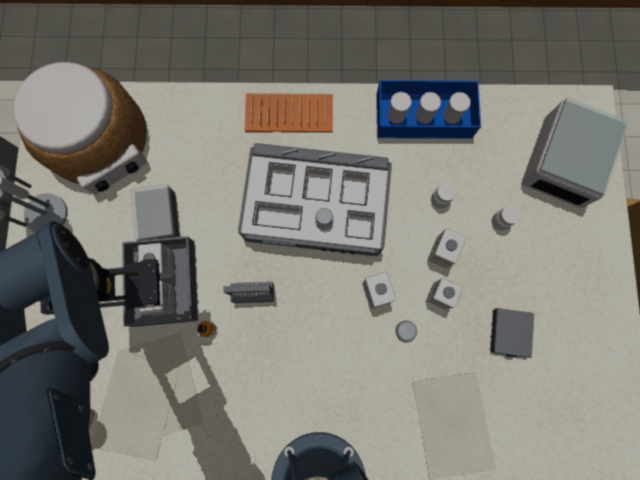

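The bin now holds both spent packs and all three back-row pockets are empty. The fresh packs and the carrier haven't moved.

```bash
python3 - <<'E'
from plan import *
ob=now(); wp(ob,[(430,200,230,5.7),(430,30,230,17.2),(413.6,-131.5,200,17.2)])
E
```

```text
t12.12 [390.9 361.4 242.7] psi 5.7 F [-0.4 -0.6 -0.2] w 60.8 g 0.0
0.114 0.823 0.064 0.0001  rows>=4 
-0.084 0.846 -0.000 -0.0639  rows>=5 
-0.317 0.747 0.150 -0.0000  rows>=4
```

Emit:
move_arm(
  motion="0.5 0.114 0.823 0.064 0;0.5 0.114 0.823 0.064 0;0.5 0.114 0.823 0.064 0;0.5 0.114 0.823 0.064 0;0.5 0.114 0.823 0.064 0;0.5 0.114 0.823 0.064 0",
)

```text
time: 12.62
position: [0.4299, 0.198, 0.2282]
tool_rot: [0.999, 0.047, -0.003, 0.0]
ft_force: [0.4, 0.9, -0.6]
grip_width: 0.0655
grip_force: 0.0
```

Emit:
move_arm(
  motion="0.5 -0.084 0.846 0 -0.0639;0.5 -0.084 0.846 0 -0.0639;0.5 -0.084 0.846 0 -0.0639;0.5 -0.084 0.846 0 -0.0639;0.5 -0.084 0.846 0 -0.0639;0.5 -0.084 0.846 0 -0.0639",
)

```text
time: 13.12
position: [0.4306, 0.029, 0.2293]
tool_rot: [0.989, 0.148, -0.001, -0.0]
ft_force: [0.2, 0.1, -0.6]
grip_width: 0.0656
grip_force: 0.0
```

Emit:
move_arm(
  motion="0.5 -0.317 0.747 0.15 0;0.5 -0.317 0.747 0.15 0;0.5 -0.317 0.747 0.15 0;0.5 -0.317 0.747 0.15 0;0.5 -0.317 0.747 0.15 0;0.5 -0.317 0.747 0.15 0;0.5 -0.317 0.747 0.15 0;0.5 -0.317 0.747 0.15 0;0.5 -0.317 0.747 0.15 0;0.5 -0.317 0.747 0.15 0",
)

```text
time: 13.95
position: [0.4146, -0.1296, 0.2003]
tool_rot: [0.989, 0.151, 0.0, -0.0]
ft_force: [-0.6, -0.3, -0.0]
grip_width: 0.0655
grip_force: 0.0
```

```bash
cat > look.py <<'E'
from plan import *; from meas import *
import sys
def look():
    p,d,m=cam('top')
    for r in rects(d,m,.085,.098,150,(.33,.6,-.4,.5)): print(*r)
    for r in rects(d,m,.112,.128,50,(.33,.6,-.4,.5)): print('c',*r)
    return p,d,m
E
python3 - <<'E'
from look import *
look(); ob=now(); wp(ob,[(413.6,-131.5,56,17.2)])
E
```

```text
[316. 225.] 3086 [553.6  15.7] [332.8  92.7] 90.0 89.0
[453. 238.] 281 [ 522.5 -293.1] [50.3 38.6] 66.5 93.8
c [246. 288.] 324 [410.6 154.8] [14.2 96.5] 2.2 122.5
t14.00 [ 414.6 -129.9  200.3] psi 17.3 F [0.3 0.3 0.4] w 65.8 g 0.0
-0.007 0.006 0.722 0.0008  rows>=4
```

Emit:
move_arm(
  motion="0.5 -0.007 0.006 0.3 0;0.5 -0.007 0.006 0.5 0;0.5 -0.007 0.006 0.65 0;0.5 -0.007 0.006 0.722 0;0.5 -0.007 0.006 0.722 0;0.5 -0.007 0.006 0.722 0;-1 -0.007 0.006 0.722 0;-1 -0.007 0.006 0.722 0;-1 -0.007 0.006 0.722 0;-1 -0.007 0.006 0.722 0;-1 -0.007 0.006 0.722 0;-1 -0.007 0.006 0.722 0",
)

```text
time: 15.0
position: [0.4142, -0.1331, 0.0573]
tool_rot: [0.989, 0.15, 0.001, 0.001]
ft_force: [0.8, 1.6, 9.4]
grip_width: 0.0498
grip_force: 30.0
```

Emit:
move_arm(
  motion="-1 0 0 -0.2 0;-1 0 0 -0.4 0;-1 0 0 -0.6 0;-1 0 0 -0.8 0;-1 0 0 -0.9 0;-1 0 0 -0.9 0;-1 0 0 -0.9 0;-1 0 0 -0.9 0",
)

```text
time: 15.67
position: [0.412, -0.132, 0.2347]
tool_rot: [0.989, 0.15, -0.001, -0.001]
ft_force: [-0.0, 0.9, -3.5]
grip_width: 0.0499
grip_force: 30.0
```

```bash
python3 - <<'E'
from plan import *
ob=now(); wp(ob,[(530,-60,235,-6.3),(651.3,6.9,235,-6.3)])
E
```

```text
t15.67 [ 412.  -132.   234.7] psi 17.2 F [-0.   0.9 -3.5] w 49.9 g 30.0
0.670 -0.169 -0.001 0.1306  rows>=4 
0.566 -0.399 -0.000 -0.0000  rows>=4
```

Emit:
move_arm(
  motion="-1 0.67 -0.169 0 0.1306;-1 0.67 -0.169 0 0.1306;-1 0.67 -0.169 0 0.1306;-1 0.67 -0.169 0 0.1306;-1 0.67 -0.169 0 0.1306;-1 0.67 -0.169 0 0.1306",
)

```text
time: 16.17
position: [0.5305, -0.0597, 0.2328]
tool_rot: [0.999, -0.053, -0.003, -0.001]
ft_force: [-0.1, 0.2, -3.9]
grip_width: 0.0501
grip_force: 30.0
```

Emit:
move_arm(
  motion="-1 0.566 -0.399 0 0;-1 0.566 -0.399 0 0;-1 0.566 -0.399 0 0;-1 0.566 -0.399 0 0;-1 0.566 -0.399 0 0;-1 0.566 -0.399 0 0;-1 0.566 -0.399 0 0;-1 0.566 -0.399 0 0;-1 0.566 -0.399 0 0;-1 0.566 -0.399 0 0;-1 0.566 -0.399 0 0;-1 0.566 -0.399 0 0",
)

```text
time: 17.17
position: [0.6525, 0.0057, 0.2361]
tool_rot: [0.998, -0.055, 0.0, 0.0]
ft_force: [-0.2, 0.3, -2.9]
grip_width: 0.0499
grip_force: 30.0
```

```bash
cat > held.py <<'E'
from look import *
def held(zc):
    "centre of the held pack's top, seen by the top camera near height zc (m), if visible; wrist too"
    for n in('top','wrist','side'):
        p,d,m=cam(n)
        o=robot.get_obs()['position']; b=(o[0]-.08,o[0]+.08,o[1]-.08,o[1]+.08)
        for r in rects(d,m,zc-.008,zc+.006,100,b): print(n,*r)
    save('held%d'%int(robot.get_obs()['time']*10),p)
E
python3 - <<'E'
from held import *
held(.235-.056+.095)
ob=now(); wp(ob,[(651.3,6.9,158,-6.3),(651.3,6.9,106,-6.3)])
E
```

```text
wrist [323. 296.] 10918 [673.    2.6] [76.  24.3] 83.7 273.2
wrist [261. 386.] 1979 [646.6  25.1] [22.1 20.5] 87.4 273.7
wrist [387. 386.] 1983 [642.7 -13.5] [21.8 21. ] 78.7 273.7
side [254. 174.] 143 [629.8  10.6] [48.9 21.4] 84.0 272.1
t17.32 [652.6   5.9 235.9] psi -6.3 F [ 0.4  0.2 -3.1] w 49.4 g 30.0
-0.007 -0.004 0.389 -0.0000  rows>=2 
0.000 -0.000 0.260 -0.0000  rows>=2
```

Emit:
move_arm(
  motion="-1 -0.007 -0.004 0.2 0;-1 -0.007 -0.004 0.35 0;-1 -0.007 -0.004 0.39 0;-1 -0.007 -0.004 0.42 0;-1 -0.007 -0.004 0.45 0;-1 -0.007 -0.004 0.48 0;-1 -0.007 -0.004 0.48 0",
)

```text
time: 17.9
position: [0.6519, 0.0068, 0.14]
tool_rot: [0.998, -0.055, 0.0, 0.0]
ft_force: [-1.2, -0.2, -3.7]
grip_width: 0.0495
grip_force: 30.0
```

```bash
python3 - <<'E'
from plan import *
ob=now(); wp(ob,[(651.3,6.9,105,-6.3)])
E
```

```text
t17.90 [651.9   6.8 140. ] psi -6.3 F [-1.2 -0.2 -3.7] w 49.5 g 30.0
-0.003 0.000 0.175 0.0000  rows>=1
```

Bottom is 6 mm below the mouth with no push-back; go on in.

Emit:
move_arm(
  motion="-1 -0.003 0 0.04 0;-1 -0.003 0 0.08 0;-1 -0.003 0 0.12 0;-1 -0.003 0 0.15 0;-1 -0.003 0 0.175 0;-1 -0.003 0 0.185 0;-1 -0.003 0 0.185 0;-1 -0.003 0 0.185 0",
)

```text
time: 18.57
position: [0.6509, 0.0071, 0.107]
tool_rot: [0.998, -0.055, 0.001, 0.0]
ft_force: [-6.3, 0.5, 18.4]
grip_width: 0.0498
grip_force: 30.0
```

Emit:
move_arm(
  motion="0.4 0 0 0 0;0.4 0 0 0 0;0.4 0 0 0 0;0.4 0 0 0 0;0.4 0 0 -0.2 0;0.4 0 0 -0.4 0;0.4 0 0 -0.62 0;0.4 0 0 -0.62 0;0.4 0 0 -0.62 0",
)

```text
time: 19.32
position: [0.6531, 0.0067, 0.2302]
tool_rot: [0.998, -0.055, 0.004, 0.0]
ft_force: [-1.1, 0.0, -0.2]
grip_width: 0.0609
grip_force: 0.0
```

```bash
python3 - <<'E'
from look import *
ob=now(); wp(ob,[(570,-150,230,-24.3),(509.7,-287.7,200,-24.3)])
E
```

```text
t19.32 [653.1   6.7 230.2] psi -6.3 F [-1.1  0.  -0.2] w 60.9 g 0.0
-0.327 0.824 0.001 0.1000  rows>=5 
0.009 0.752 0.150 -0.0000  rows>=4
```

Emit:
move_arm(
  motion="0.5 -0.327 0.824 0 0.1;0.5 -0.327 0.824 0 0.1;0.5 -0.327 0.824 0 0.1;0.5 -0.327 0.824 0 0.1;0.5 -0.327 0.824 0 0.1;0.5 -0.327 0.824 0 0.1;0.5 -0.327 0.824 0 0.1;0.5 -0.327 0.824 0 0.1;0.5 -0.327 0.824 0 0.1",
)

```text
time: 20.07
position: [0.5682, -0.1479, 0.2261]
tool_rot: [0.978, -0.209, -0.0, -0.0]
ft_force: [-0.1, 0.1, -0.3]
grip_width: 0.0654
grip_force: 0.0
```

```bash
python3 - <<'E'
from look import *
p,d,m=look()
for r in rects(d,m,.12,.16,80,(.5,.75,-.15,.15)): print('home?',*r)
ob=now(); wp(ob,[(509.7,-287.7,200,-24.3)])
E
```

```text
[291. 224.] 1913 [558.4  60.9] [242.9  83.1] 89.8 89.1
[450. 246.] 571 [ 510.3 -287.5] [50.4 67. ] 64.4 93.7
[447. 293.] 431 [ 405.8 -277.4] [50.5 50.2] 65.3 93.5
home? [317. 178.] 752 [649.1   7.5] [50.4 67.1] 83.4 143.9
home? [324. 216.] 227 [565.3  -8.9] [35.9 34.4] 0.9 134.0
t20.12 [ 568.3 -148.   226.3] psi -24.2 F [-0.1 -0.   0.5] w 65.4 g 0.0
0.019 0.757 0.132 0.0007  rows>=4
```

Emit:
move_arm(
  motion="0.5 0.019 0.757 0.132 0;0.5 0.019 0.757 0.132 0;0.5 0.019 0.757 0.132 0;0.5 0.019 0.757 0.132 0;0.5 0.019 0.757 0.132 0;0.5 0.019 0.757 0.132 0;0.5 0.019 0.757 0.132 0;0.5 0.019 0.757 0.132 0;0.5 0.019 0.757 0.132 0;0.5 0.019 0.757 0.132 0",
)

```text
time: 20.95
position: [0.5096, -0.2879, 0.2006]
tool_rot: [0.978, -0.209, 0.0, 0.0]
ft_force: [-0.5, -0.6, 0.6]
grip_width: 0.0653
grip_force: 0.0
```

```bash
python3 - <<'E'
from plan import *
p,d,m=cam('wrist'); save('w2',p)
ob=now(); wp(ob,[(509.7,-287.7,56,-24.3)])
E
```

```text
t21.00 [ 509.5 -288.1  200.6] psi -24.2 F [0.8 0.5 0.2] w 65.0 g 0.0
0.000 -0.002 0.723 0.0006  rows>=4
```

View pics/w2.png

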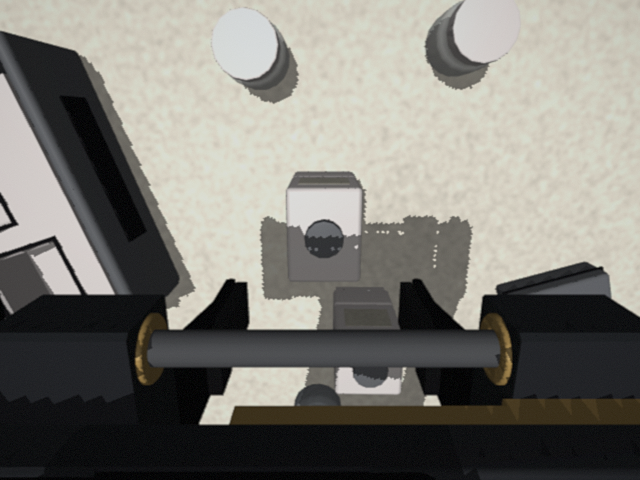

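The wrist view shows pack B square between the fingers, with its cap at (325,240), and nothing in the fingers' way.

Emit:
move_arm(
  motion="0.5 0 -0.002 0.3 0;0.5 0 -0.002 0.5 0;0.5 0 -0.002 0.65 0;0.5 0 -0.002 0.723 0;0.5 0 -0.002 0.723 0;0.5 0 -0.002 0.723 0;-1 0 -0.002 0.723 0;-1 0 -0.002 0.723 0;-1 0 -0.002 0.723 0;-1 0 -0.002 0.723 0;-1 0 -0.002 0.723 0;-1 0 -0.002 0.723 0",
)

```text
time: 22.0
position: [0.5103, -0.2895, 0.0578]
tool_rot: [0.978, -0.211, 0.002, 0.001]
ft_force: [0.8, 1.6, 7.0]
grip_width: 0.0496
grip_force: 30.0
```

Emit:
move_arm(
  motion="-1 0 0 -0.2 0;-1 0 0 -0.4 0;-1 0 0 -0.6 0;-1 0 0 -0.8 0;-1 0 0 -0.9 0;-1 0 0 -0.9 0;-1 0 0 -0.9 0;-1 0 0 -0.9 0",
)

```text
time: 22.67
position: [0.5075, -0.2876, 0.2338]
tool_rot: [0.978, -0.21, -0.002, -0.001]
ft_force: [0.6, 0.2, -4.2]
grip_width: 0.0493
grip_force: 30.0
```

```bash
python3 - <<'E'
from plan import *
ob=now(); wp(ob,[(575,-190,235,-6.3),(641.9,-77.6,235,-6.3)])
E
```

```text
t22.67 [ 507.5 -287.6  233.8] psi -24.3 F [ 0.6  0.2 -4.2] w 49.3 g 30.0
0.107 -0.584 -0.006 -0.1000  rows>=3 
0.271 -0.595 -0.000 -0.0000  rows>=4
```

Emit:
move_arm(
  motion="-1 0.107 -0.584 0 -0.1;-1 0.107 -0.584 0 -0.1;-1 0.107 -0.584 0 -0.1;-1 0.107 -0.584 0 -0.1;-1 0.107 -0.584 0 -0.1;-1 0.107 -0.584 0 -0.1",
)

```text
time: 23.17
position: [0.5752, -0.1905, 0.2331]
tool_rot: [0.998, -0.055, -0.003, -0.001]
ft_force: [-0.8, 0.1, -3.8]
grip_width: 0.0499
grip_force: 30.0
```

Emit:
move_arm(
  motion="-1 0.271 -0.595 0 0;-1 0.271 -0.595 0 0;-1 0.271 -0.595 0 0;-1 0.271 -0.595 0 0;-1 0.271 -0.595 0 0;-1 0.271 -0.595 0 0;-1 0.271 -0.595 0 0;-1 0.271 -0.595 0 0;-1 0.271 -0.595 0 0;-1 0.271 -0.595 0 0;-1 0.271 -0.595 0 0;-1 0.271 -0.595 0 0",
)

```text
time: 24.17
position: [0.6434, -0.0793, 0.2359]
tool_rot: [0.998, -0.055, 0.0, 0.0]
ft_force: [0.8, 0.5, -3.7]
grip_width: 0.0497
grip_force: 30.0
```

```bash
python3 - <<'E'
from plan import *
ob=now(); wp(ob,[(641.6,-77.6,140,-6.3)])
E
```

```text
t24.17 [643.4 -79.3 235.9] psi -6.3 F [ 0.8  0.5 -3.7] w 49.7 g 30.0
-0.010 -0.008 0.479 -0.0002  rows>=3
```

Emit:
move_arm(
  motion="-1 -0.01 -0.008 0.2 0;-1 -0.01 -0.008 0.35 0;-1 -0.01 -0.008 0.39 0;-1 -0.01 -0.008 0.42 0;-1 -0.01 -0.008 0.45 0;-1 -0.01 -0.008 0.479 0;-1 -0.01 -0.008 0.479 0;-1 -0.01 -0.008 0.479 0",
)

```text
time: 24.83
position: [0.6424, -0.0772, 0.1409]
tool_rot: [0.998, -0.055, 0.001, 0.0]
ft_force: [0.3, 0.8, -3.5]
grip_width: 0.0495
grip_force: 30.0
```

```bash
python3 - <<'E'
from plan import *
ob=now(); wp(ob,[(641.6,-77.6,105,-6.3)])
E
```

```text
t24.83 [642.4 -77.2 140.9] psi -6.3 F [ 0.3  0.8 -3.5] w 49.5 g 30.0
-0.004 0.002 0.180 0.0000  rows>=1
```

Emit:
move_arm(
  motion="-1 -0.004 0.002 0.04 0;-1 -0.004 0.002 0.08 0;-1 -0.004 0.002 0.12 0;-1 -0.004 0.002 0.15 0;-1 -0.004 0.002 0.175 0;-1 -0.004 0.002 0.188 0;-1 -0.004 0.002 0.188 0;-1 -0.004 0.002 0.188 0",
)

```text
time: 25.5
position: [0.6418, -0.0775, 0.1075]
tool_rot: [0.998, -0.055, 0.001, 0.0]
ft_force: [-5.5, 0.5, 22.8]
grip_width: 0.0499
grip_force: 30.0
```

Emit:
move_arm(
  motion="0.4 0 0 0 0;0.4 0 0 0 0;0.4 0 0 0 0;0.4 0 0 0 0;0.4 0 0 -0.2 0;0.4 0 0 -0.4 0;0.4 0 0 -0.62 0;0.4 0 0 -0.62 0;0.4 0 0 -0.62 0",
)

```text
time: 26.25
position: [0.6429, -0.0779, 0.2295]
tool_rot: [0.998, -0.055, 0.003, 0.001]
ft_force: [-0.6, -0.1, -0.4]
grip_width: 0.0607
grip_force: 0.0
```

```bash
python3 - <<'E'
from look import *
ob=now(); wp(ob,[(540,-220,230,-24.8),(405.9,-277.7,200,-24.8)])
E
```

```text
t26.25 [642.9 -77.9 229.5] psi -6.3 F [-0.6 -0.1 -0.4] w 60.7 g 0.0
-0.434 0.763 -0.003 0.1028  rows>=5 
-0.488 0.543 0.150 -0.0000  rows>=4
```

Emit:
move_arm(
  motion="0.5 -0.434 0.763 0 0.1028;0.5 -0.434 0.763 0 0.1028;0.5 -0.434 0.763 0 0.1028;0.5 -0.434 0.763 0 0.1028;0.5 -0.434 0.763 0 0.1028;0.5 -0.434 0.763 0 0.1028;0.5 -0.434 0.763 0 0.1028;0.5 -0.434 0.763 0 0.1028;0.5 -0.434 0.763 0 0.1028;0.5 -0.434 0.763 0 0.1028",
)

```text
time: 27.08
position: [0.5386, -0.218, 0.226]
tool_rot: [0.977, -0.214, -0.0, -0.0]
ft_force: [0.3, 0.2, 0.3]
grip_width: 0.0651
grip_force: 0.0
```

```bash
python3 - <<'E'
from look import *
p,d,m=look()
for r in rects(d,m,.12,.16,80,(.5,.75,-.15,.15)): print('home?',*r)
ob=now(); wp(ob,[(405.9,-277.7,200,-24.8)])
E
```

```text
[344. 225.] 2316 [551.8 -37.2] [226.7  96.2] 90.0 89.1
home? [317. 178.] 744 [649.6   7.4] [50.1 67.1] 83.8 143.9
home? [356. 182.] 749 [639.8 -76.8] [50.3 67.5] 83.6 144.0
home? [324. 216.] 225 [564.8  -8.9] [35.5 34.5] 0.5 134.1
t27.13 [ 538.6 -218.2  226.1] psi -24.7 F [ 0.4 -0.1  0. ] w 65.2 g 0.0
-0.478 0.547 0.131 0.0007  rows>=4
```

Emit:
move_arm(
  motion="0.5 -0.478 0.547 0.131 0;0.5 -0.478 0.547 0.131 0;0.5 -0.478 0.547 0.131 0;0.5 -0.478 0.547 0.131 0;0.5 -0.478 0.547 0.131 0;0.5 -0.478 0.547 0.131 0;0.5 -0.478 0.547 0.131 0;0.5 -0.478 0.547 0.131 0;0.5 -0.478 0.547 0.131 0;0.5 -0.478 0.547 0.131 0",
)

```text
time: 27.97
position: [0.4063, -0.2784, 0.2004]
tool_rot: [0.977, -0.214, 0.0, 0.0]
ft_force: [0.7, 0.1, 0.4]
grip_width: 0.0653
grip_force: 0.0
```

```bash
python3 - <<'E'
from look import *
p,d,m=cam('wrist'); save('w3',p)
for r in rects(d,m,.088,.099,150,(.3,.6,-.4,-.1)): print(*r)
look()
ob=now(); wp(ob,[(405.9,-277.7,56,-24.8)])
E
```

```text
[ 22. 160.] 3985 [ 543.2 -121. ] [37.1 77. ] 84.0 89.9
[323. 233.] 4192 [ 406.3 -279.4] [50.  49.4] 65.2 94.7
[319. 225.] 3135 [567.6  16.1] [326.7  97.7] 84.1 88.9
c [246. 288.] 329 [410.4 154.4] [14.1 96.1] 2.3 122.5
t28.07 [ 405.8 -278.4  200.2] psi -24.7 F [-0.6  0.1  0.3] w 65.6 g 0.0
-0.001 -0.003 0.721 0.0004  rows>=4
```

View pics/w3.png

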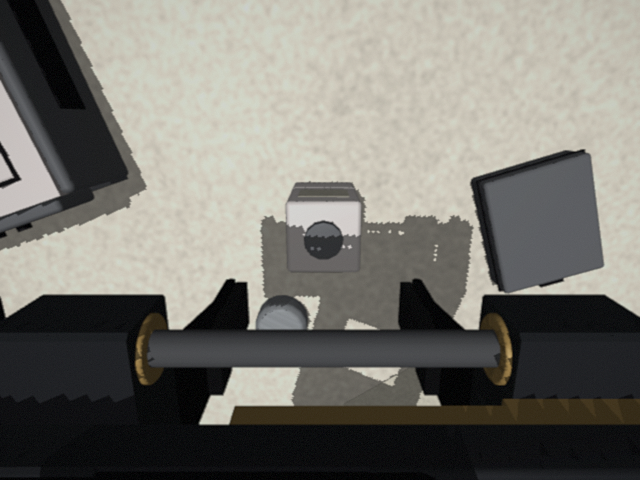

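The buffer is centred between the fingers, with its cap at (323,240). The tally counter at (282,315) lies lower than the fingertips will reach.

Emit:
move_arm(
  motion="0.5 0 0 0.3 0;0.5 0 0 0.5 0;0.5 0 0 0.65 0;0.5 0 0 0.721 0;0.5 0 0 0.721 0;0.5 0 0 0.721 0;-1 0 0 0.721 0;-1 0 0 0.721 0;-1 0 0 0.721 0;-1 0 0 0.721 0;-1 0 0 0.721 0;-1 0 0 0.721 0",
)

```text
time: 29.07
position: [0.4061, -0.2794, 0.0576]
tool_rot: [0.977, -0.215, 0.002, 0.001]
ft_force: [1.2, 0.8, 7.1]
grip_width: 0.0499
grip_force: 30.0
```

Emit:
move_arm(
  motion="-1 0 0 -0.2 0;-1 0 0 -0.4 0;-1 0 0 -0.6 0;-1 0 0 -0.8 0;-1 0 0 -0.9 0;-1 0 0 -0.9 0;-1 0 0 -0.9 0;-1 0 0 -0.9 0",
)

```text
time: 29.73
position: [0.404, -0.2774, 0.2345]
tool_rot: [0.977, -0.215, -0.002, -0.001]
ft_force: [-0.1, 0.3, -3.5]
grip_width: 0.0497
grip_force: 30.0
```

```bash
python3 - <<'E'
from plan import *
ob=now(); wp(ob,[(490,-170,235,-6.3),(556.4,-88,235,-6.3)])
E
```

```text
t29.73 [ 404.  -277.4  234.5] psi -24.8 F [-0.1  0.3 -3.5] w 49.7 g 30.0
0.165 -0.668 -0.002 -0.1028  rows>=4 
0.285 -0.444 -0.000 -0.0000  rows>=3
```

Emit:
move_arm(
  motion="-1 0.165 -0.668 0 -0.1028;-1 0.165 -0.668 0 -0.1028;-1 0.165 -0.668 0 -0.1028;-1 0.165 -0.668 0 -0.1028;-1 0.165 -0.668 0 -0.1028;-1 0.165 -0.668 0 -0.1028",
)

```text
time: 30.23
position: [0.4901, -0.17, 0.2336]
tool_rot: [0.999, -0.054, -0.003, -0.001]
ft_force: [-0.9, -0.2, -4.4]
grip_width: 0.0499
grip_force: 30.0
```

Emit:
move_arm(
  motion="-1 0.285 -0.444 0 0;-1 0.285 -0.444 0 0;-1 0.285 -0.444 0 0;-1 0.285 -0.444 0 0;-1 0.285 -0.444 0 0;-1 0.285 -0.444 0 0;-1 0.285 -0.444 0 0;-1 0.285 -0.444 0 0;-1 0.285 -0.444 0 0;-1 0.285 -0.444 0 0;-1 0.285 -0.444 0 0;-1 0.285 -0.444 0 0",
)

```text
time: 31.23
position: [0.5575, -0.0895, 0.2361]
tool_rot: [0.998, -0.055, 0.0, 0.0]
ft_force: [-0.3, 0.5, -2.5]
grip_width: 0.0496
grip_force: 30.0
```

```bash
python3 - <<'E'
from plan import *
ob=now(); wp(ob,[(556.2,-88,140,-6.3)])
E
```

```text
t31.23 [557.5 -89.5 236.1] psi -6.3 F [-0.3  0.5 -2.5] w 49.6 g 30.0
-0.007 -0.007 0.480 -0.0001  rows>=3
```

Emit:
move_arm(
  motion="-1 -0.007 -0.007 0.2 0;-1 -0.007 -0.007 0.35 0;-1 -0.007 -0.007 0.39 0;-1 -0.007 -0.007 0.42 0;-1 -0.007 -0.007 0.45 0;-1 -0.007 -0.007 0.479 0;-1 -0.007 -0.007 0.479 0;-1 -0.007 -0.007 0.479 0",
)

```text
time: 31.9
position: [0.557, -0.0879, 0.141]
tool_rot: [0.998, -0.055, 0.001, 0.0]
ft_force: [0.0, 0.0, -2.8]
grip_width: 0.0498
grip_force: 30.0
```

```bash
python3 - <<'E'
from plan import *
ob=now(); wp(ob,[(556.2,-88,105,-6.3)])
E
```

```text
t31.90 [557.  -87.9 141. ] psi -6.3 F [ 0.   0.  -2.8] w 49.8 g 30.0
-0.004 0.001 0.180 0.0000  rows>=1
```

Emit:
move_arm(
  motion="-1 -0.004 0 0.04 0;-1 -0.004 0 0.08 0;-1 -0.004 0 0.12 0;-1 -0.004 0 0.15 0;-1 -0.004 0 0.175 0;-1 -0.004 0 0.188 0;-1 -0.004 0 0.188 0;-1 -0.004 0 0.188 0",
)

```text
time: 32.57
position: [0.5562, -0.0877, 0.1069]
tool_rot: [0.999, -0.055, 0.001, 0.0]
ft_force: [-5.7, 3.2, 27.9]
grip_width: 0.0498
grip_force: 30.0
```

Emit:
move_arm(
  motion="0.4 0 0 0 0;0.4 0 0 0 0;0.4 0 0 0 0;0.4 0 0 0 0;0.4 0 0 -0.2 0;0.4 0 0 -0.4 0;0.4 0 0 -0.62 0;0.4 0 0 -0.62 0;0.4 0 0 -0.62 0",
)

```text
time: 33.32
position: [0.5575, -0.0883, 0.2291]
tool_rot: [0.998, -0.055, 0.003, 0.001]
ft_force: [1.0, -0.1, -0.5]
grip_width: 0.0604
grip_force: 0.0
```

```bash
python3 - <<'E'
from look import *
ob=now(); wp(ob,[(420,20,230,-6.3)])
E
```

```text
t33.32 [557.5 -88.3 229.1] psi -6.3 F [ 1.  -0.1 -0.5] w 60.4 g 0.0
-0.742 -0.463 -0.005 0.0000  rows>=5
```

Emit:
move_arm(
  motion="-1 -0.742 -0.463 0 0;-1 -0.742 -0.463 0 0;-1 -0.742 -0.463 0 0;-1 -0.742 -0.463 0 0;-1 -0.742 -0.463 0 0;-1 -0.742 -0.463 0 0;-1 -0.742 -0.463 0 0;-1 -0.742 -0.463 0 0;-1 -0.742 -0.463 0 0",
)

```text
time: 34.07
position: [0.4201, 0.0197, 0.2263]
tool_rot: [0.998, -0.055, 0.001, 0.0]
ft_force: [0.2, 0.2, -0.3]
grip_width: 0.0088
grip_force: 0.0
```

```bash
python3 - <<'E'
from look import *
p,d,m=look(); save('top3',p)
for r in rects(d,m,.12,.16,80,(.5,.75,-.15,.15)): print('home?',*r)
ob=now(); wp(ob,[(565,-9,180,-6.3)])
E
```

```text
[248. 220.] 441 [568.  156.2] [48.4 65.9] 84.2 88.7
[349. 222.] 1526 [552.8 -36.8] [226.7  95.9] 89.4 89.0
c [229. 289.] 87 [408.5 189.1] [12.8 27.3] 0.9 122.8
home? [316. 178.] 743 [649.3   7.5] [50.4 67.2] 84.5 144.2
home? [356. 182.] 748 [640.  -76.8] [50.3 66.7] 83.7 144.0
home? [361. 220.] 589 [555.3 -87.1] [50.4 51.4] 83.6 144.1
home? [324. 216.] 227 [565.2  -8.9] [35.7 34.3] 0.7 133.9
t34.12 [419.8  19.7 226.3] psi -6.4 F [ 0.2  0.3 -0. ] w 5.8 g 0.0
0.737 0.062 0.232 -0.0004  rows>=4
```

View pics/top3.png

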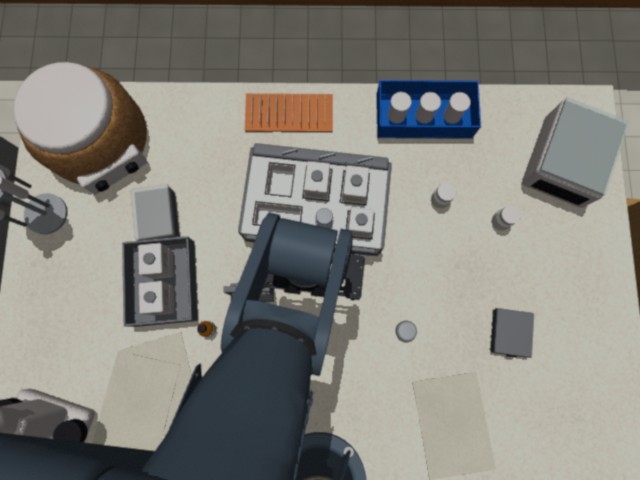

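The packs in the middle, right and square pockets are all home, with tops at 144 mm. Both spent packs stand in the bin at (150,260) and (150,297). Next is priming.

Emit:
move_arm(
  motion="-1 0.737 0.062 0.1 0;-1 0.737 0.062 0.1 0;-1 0.737 0.062 0.1 0;-1 0.737 0.062 0.232 0;-1 0.737 0.062 0.232 0;-1 0.737 0.062 0.232 0;-1 0.737 0.062 0.232 0;-1 0.737 0.062 0.232 0;-1 0.737 0.062 0.232 0;-1 0.737 0.062 0.232 0;-1 0.737 0.062 0.232 0",
)

```text
time: 35.03
position: [0.5633, -0.0077, 0.1816]
tool_rot: [0.998, -0.055, 0.001, 0.0]
ft_force: [0.2, 0.1, 1.3]
grip_width: 0.0008
grip_force: 0.0
```

```bash
python3 - <<'E'
from look import *
ob=now(); wp(ob,[(565,-9,144,-6.3),(565,-9,128,-6.3)])
E
```

```text
t35.03 [563.3  -7.7 181.6] psi -6.3 F [0.2 0.1 1.3] w 0.8 g 0.0
0.009 0.006 0.188 0.0001  rows>=1 
0.000 -0.000 0.080 -0.0000  rows>=1
```

Emit:
move_arm(
  motion="-1 0.009 0.006 0.12 0;-1 0.009 0.006 0.17 0;-1 0.009 0.006 0.19 0;-1 0.009 0.006 0.21 0;-1 0.009 0.006 0.23 0;-1 0.009 0.006 0.25 0;-1 0.009 0.006 0.262 0;-1 0.009 0.006 0.27 0;-1 0.009 0.006 0.27 0;-1 0.009 0.006 0.27 0",
)

```text
time: 35.87
position: [0.5644, -0.009, 0.1299]
tool_rot: [0.999, -0.055, -0.0, 0.0]
ft_force: [-7.0, 1.2, 22.2]
grip_width: 0.0002
grip_force: 11.1
```

Emit:
move_arm(
  motion="-1 0 0 0.005 0;-1 0 0 0.005 0;-1 0 0 0.005 0;-1 0 0 0.005 0;-1 0 0 0.005 0;-1 0 0 0.005 0;-1 0 0 0.005 0;-1 0 0 0.005 0;-1 0 0 0.005 0;-1 0 0 0.005 0;-1 0 0 0.005 0;-1 0 0 0.005 0",
)

```text
time: 36.87
position: [0.5644, -0.0091, 0.1299]
tool_rot: [0.999, -0.055, 0.0, 0.0]
ft_force: [-9.8, 1.3, 27.4]
grip_width: 0.0001
grip_force: 13.9
```

Emit:
move_arm(
  motion="-1 0 0 0 0;-1 0 0 0 0;-1 0 0 0 0;-1 0 0 0 0;-1 0 0 0 0;-1 0 0 0 0;-1 0 0 0 0;-1 0 0 0 0;-1 0 0 0 0",
)

```text
time: 37.62
position: [0.5645, -0.009, 0.1299]
tool_rot: [0.999, -0.055, 0.0, 0.0]
ft_force: [-8.1, 0.9, 28.0]
grip_width: 0.0002
grip_force: 13.9
```

Emit:
move_arm(
  motion="-1 0 0 -0.1 0;-1 0 0 -0.3 0;-1 0 0 -0.5 0;-1 0 0 -0.5 0;-1 0 0 -0.5 0;-1 0 0 -0.5 0",
)

```text
time: 38.12
position: [0.5645, -0.009, 0.2252]
tool_rot: [0.998, -0.055, -0.0, -0.0]
ft_force: [-0.3, 0.9, -0.6]
grip_width: 0.0006
grip_force: 0.0
```

```bash
python3 - <<'E'
from look import *
p,d,m=look()
ob=now(); wp(ob,[(480,90,225,40),(410.5,154.6,200,92.3)])
E
```

```text
[247. 220.] 341 [568.1 164.4] [32.2 63.8] 85.5 88.8
[372. 232.] 725 [ 555.3 -106.5] [81.4 98.7] 82.7 88.8
t38.17 [563.9  -8.9 224.2] psi -6.3 F [-1.2 -1.3 -0.5] w 0.5 g 0.0
-0.471 -0.445 -0.004 -0.2572  rows>=7 
-0.059 -0.471 0.125 -0.2906  rows>=8
```

Emit:
move_arm(
  motion="0.15 -0.471 -0.445 0 -0.2572;0.15 -0.471 -0.445 0 -0.2572;0.15 -0.471 -0.445 0 -0.2572;0.15 -0.471 -0.445 0 -0.2572;0.15 -0.471 -0.445 0 -0.2572;0.15 -0.471 -0.445 0 -0.2572;0.15 -0.471 -0.445 0 -0.2572;0.15 -0.471 -0.445 0 -0.2572",
)

```text
time: 38.83
position: [0.4798, 0.0899, 0.2234]
tool_rot: [0.939, 0.343, -0.002, -0.001]
ft_force: [-0.5, -0.2, -0.1]
grip_width: 0.0448
grip_force: 0.0
```

Emit:
move_arm(
  motion="0.15 -0.059 -0.471 0 -0.2906;0.15 -0.059 -0.471 0 -0.2906;0.15 -0.059 -0.471 0 -0.2906;0.15 -0.059 -0.471 0 -0.2906;0.15 -0.059 -0.471 0 -0.2906;0.15 -0.059 -0.471 0 -0.2906;0.15 -0.059 -0.471 0 -0.2906;0.15 -0.059 -0.471 0 -0.2906;0.15 -0.059 -0.471 0 -0.2906;0.15 -0.059 -0.471 0 -0.2906;0.15 -0.059 -0.471 0 -0.2906",
)

```text
time: 39.75
position: [0.4112, 0.1541, 0.2246]
tool_rot: [0.693, 0.72, -0.001, -0.0]
ft_force: [-0.3, -0.1, -0.7]
grip_width: 0.0499
grip_force: 0.0
```

```bash
python3 - <<'E'
from look import *
for n in('wrist','side'):
    p,d,m=cam(n)
    if n=='wrist': save('w4',p)
    for r in rects(d,m,.114,.13,80,(.3,.53,.02,.27)): print(n,*r)
ob=now(); wp(ob,[(410.5,154.6,104,92.3)])
E
```

```text
wrist [323. 235.] 3041 [410.3 153.5] [14.  96.5] 2.3 123.6
side [355. 285.] 270 [411.5 154.7] [ 14. 100.] 1.6 122.8
t39.85 [411.4 154.1 224.8] psi 92.2 F [-0.4  0.5 -0.4] w 50.2 g 0.0
0.003 -0.004 0.604 -0.0004  rows>=3
```

View pics/w4.png

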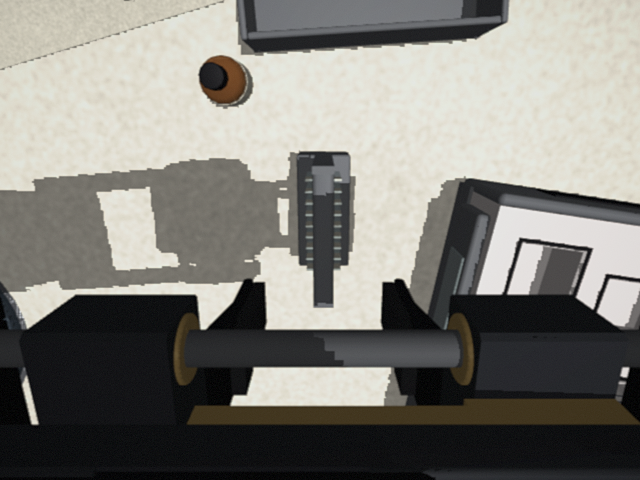

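The handle bar is centred between the fingers at (323,235). All views agree on it at (410.5,154.5) mm.

Emit:
move_arm(
  motion="0.15 0.003 -0.004 0.2 0;0.15 0.003 -0.004 0.4 0;0.15 0.003 -0.004 0.55 0;0.15 0.003 -0.004 0.604 0;0.15 0.003 -0.004 0.604 0;0.15 0.003 -0.004 0.604 0;-1 0.003 -0.004 0.604 0;-1 0.003 -0.004 0.604 0;-1 0.003 -0.004 0.604 0;-1 0.003 -0.004 0.604 0;-1 0.003 -0.004 0.604 0;-1 0.003 -0.004 0.604 0",
  newtons=35,
)

```text
time: 40.85
position: [0.411, 0.1548, 0.1048]
tool_rot: [0.693, 0.721, 0.0, 0.0]
ft_force: [-0.3, -0.7, 0.6]
grip_width: 0.0179
grip_force: 0.0
```

Emit:
move_arm(
  motion="-1 0 0 -0.2 0;-1 0 0 -0.4 0;-1 0 0 -0.6 0;-1 0 0 -0.65 0;-1 0 0 -0.65 0;-1 0 0 -0.65 0;-1 0 0 -0.65 0",
)

```text
time: 41.43
position: [0.409, 0.1546, 0.2329]
tool_rot: [0.693, 0.721, -0.002, -0.001]
ft_force: [0.4, 0.3, -3.4]
grip_width: 0.0134
grip_force: 34.9
```

```bash
python3 - <<'E'
from plan import *
ob=now(); wp(ob,[(576.6,94.9,235,83.7)])
E
```

```text
t41.43 [409.  154.6 232.9] psi 92.3 F [ 0.4  0.3 -3.4] w 13.4 g 34.9
-0.332 0.825 -0.011 0.0478  rows>=5
```

```bash
python3 - <<'E'
from look import *
for n in('side','top','wrist'):
    p,d,m=cam(n); 
    if n=='side': save('s4',p[150:450,200:500])
    P=cloud(d,m); k=(abs(P[...,0]-.41)<.04)&(abs(P[...,1]-.155)<.055)&(d>0)&(P[...,2]>.06)&(P[...,2]<.27)
    z=P[k][:,2]; print(n,k.sum(),np.histogram(z,np.arange(.06,.28,.01))[0], z.min() if k.any() else '')
E
```

```text
side 1692 [  0   0   0   0   0  45  69  83  94 395  69  60  68 112  90  34  64 324
  54  55  76   0] 0.11313695574258775
top 393 [  0   0   0   0   0   0  12  21   6 163  30  12   9  13  16   3   7  96
   5   0   0   0] 0.12263997849903041
wrist 14133 [   0    0    0    0    0    0   67  137  144 3138  141  162  410  603
  490  131  383 6343  761  725  498    0] 0.12629877479347812
```

View pics/s4.png

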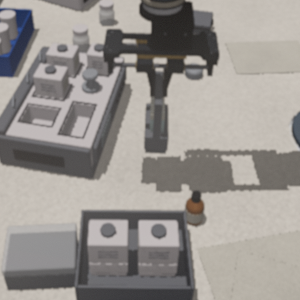

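The side view shows the carrier hanging below the gripper and level. The heights suggest it was gripped about 18 mm too low on the pads, so I'll set it down and take it again.

```bash
python3 - <<'E'
from look import *
for n in('top','wrist'):
    p,d,m=cam(n); P=cloud(d,m); k=(abs(P[...,0]-.41)<.04)&(abs(P[...,1]-.155)<.055)&(d>0)
    z=P[k][:,2]
    for a,b in((.145,.162),(.225,.245)): print(n,np.median(z[(z>a)&(z<b)]))
now()
E
```

```text
top 0.1573755914921171
top 0.23737792723455686
wrist 0.15865921324119175
wrist 0.23857388764337928
t41.68 [410.  154.6 233.1] psi 92.3 F [ 0.6 -0.  -3.3] w 13.5 g 34.9
```

Emit:
move_arm(
  motion="-1 0 0 0.2 0;-1 0 0 0.4 0;-1 0 0 0.5 0;-1 0 0 0.55 0;-1 0 0 0.57 0;-1 0 0 0.57 0;-1 0 0 0.57 0;0 0 0 0.57 0;0 0 0 0.57 0;0 0 0 0.57 0;0 0 0 0.57 0;0 0 0 0.57 0",
)

```text
time: 42.68
position: [0.4111, 0.1548, 0.1209]
tool_rot: [0.693, 0.721, 0.001, 0.0]
ft_force: [-0.3, -0.3, 0.3]
grip_width: 0.0384
grip_force: 0.0
```

```bash
python3 - <<'E'
from look import *
for n in('wrist','side'):
    p,d,m=cam(n)
    for r in rects(d,m,.116,.13,80,(.3,.53,.02,.27)): print(n,*r)
ob=now(); wp(ob,[(410.5,154.6,104,92.3)])
E
```

```text
wrist [327. 260.] 4730 [411.3 174.6] [14.1 56.6] 2.4 123.6
wrist [269. 297.] 490 [390.2 155.7] [ 7.8 22.7] 25.9 123.3
wrist [378. 297.] 480 [430.6 157.5] [22.4  7.9] 68.3 123.1
wrist [327. 386.] 1210 [413.8 119.5] [13.8 20. ] 1.9 123.6
side [354. 285.] 253 [413.3 156.9] [13.9 93.9] 1.6 122.9
t42.78 [410.9 154.8 120.7] psi 92.3 F [ 0.5  0.1 -0.5] w 41.5 g 0.0
-0.001 -0.002 0.083 0.0000  rows>=1
```

Emit:
move_arm(
  motion="0 0.007 0.003 0.04 0;0 0.007 0.003 0.083 0;0 0.007 0.003 0.083 0;0 0.007 0.003 0.083 0;-1 0.007 0.003 0.083 0;-1 0.007 0.003 0.083 0;-1 0.007 0.003 0.083 0;-1 0.007 0.003 0.083 0;-1 0.007 0.003 0.083 0;-1 0.007 0.003 0.083 0;-1 0.007 0.003 0.083 0;-1 0.007 0.003 0.083 0",
)

```text
time: 43.78
position: [0.4115, 0.1562, 0.1039]
tool_rot: [0.693, 0.721, 0.0, 0.0]
ft_force: [0.7, 0.3, 0.3]
grip_width: 0.0134
grip_force: 35.0
```

Emit:
move_arm(
  motion="-1 0 0 0 0;-1 0 0 -0.1 0;-1 0 0 -0.25 0;-1 0 0 -0.4 0;-1 0 0 -0.6 0;-1 0 0 -0.65 0;-1 0 0 -0.65 0;-1 0 0 -0.65 0;-1 0 0 -0.65 0",
)

```text
time: 44.53
position: [0.4095, 0.156, 0.2322]
tool_rot: [0.693, 0.721, -0.002, -0.001]
ft_force: [-0.4, -0.1, -3.5]
grip_width: 0.014
grip_force: 35.0
```

```bash
python3 - <<'E'
from plan import *
ob=now(); wp(ob,[(576.6,94.9,235,83.7)])
p,d,m=cam('wrist'); P=cloud(d,m); k=(abs(P[...,0]-.41)<.04)&(abs(P[...,1]-.155)<.055)&(d>0)
z=P[k][:,2]; h=np.histogram(z,np.arange(.1,.3,.004)); print(h[1][np.argsort(h[0])[-5:]])
E
```

```text
t44.53 [409.5 156.  232.2] psi 92.3 F [-0.4 -0.1 -3.5] w 14.0 g 35.0
-0.339 0.822 -0.014 0.0478  rows>=5 
[0.272 0.168 0.172 0.248 0.252]
```

Emit:
move_arm(
  motion="-1 -0.339 0.822 -0.014 0.0478;-1 -0.339 0.822 -0.014 0.0478;-1 -0.339 0.822 -0.014 0.0478;-1 -0.339 0.822 -0.014 0.0478;-1 -0.339 0.822 -0.014 0.0478;-1 -0.339 0.822 -0.014 0.0478;-1 -0.339 0.822 -0.014 0.0478;-1 -0.339 0.822 -0.014 0.0478;-1 -0.339 0.822 -0.014 0.0478;-1 -0.339 0.822 -0.014 0.0478;-1 -0.339 0.822 -0.014 0.0478;-1 -0.339 0.822 -0.014 0.0478",
)

```text
time: 45.58
position: [0.5778, 0.0955, 0.2368]
tool_rot: [0.745, 0.667, 0.0, 0.0]
ft_force: [0.6, 0.1, -3.1]
grip_width: 0.0134
grip_force: 35.0
```

```bash
python3 - <<'E'
from look import *
now()
for n in('wrist','top','side'):
    p,d,m=cam(n)
    if n=='wrist': save('w5',p)
    for r in rects(d,m,.168,.182,80,(.5,.65,.02,.17)): print('rack',n,*r)
    for r in rects(d,m,.247,.262,80,(.5,.65,.02,.17)): print('bar',n,*r)
ob=now(); wp(ob,[(576.6,94.9,196,83.7)])
E
```

```text
t45.58 [577.8  95.5 236.8] psi 83.7 F [ 0.6  0.1 -3.1] w 13.4 g 35.0
rack wrist [323. 215.] 3341 [579.  111.1] [62.6 44.2] 83.8 176.6
bar wrist [323. 273.] 5844 [576.2 118.2] [33.3 47.9] 10.0 256.6
bar wrist [324. 386.] 1360 [574.7  71.7] [19.2 14. ] 83.2 256.2
rack top [290. 211.] 127 [568.   59.1] [22.2 32.9] 82.6 175.8
rack side [276. 244.] 372 [577.5  96. ] [97.9 44.5] 83.7 175.6
bar side [269. 211.] 257 [581.3 110. ] [65.3 35.3] 67.3 255.4
t45.73 [578.2  95.2 236.8] psi 83.7 F [ 0.2  0.3 -2.9] w 13.7 g 35.0
-0.003 -0.008 0.204 0.0001  rows>=1
```

View pics/w5.png

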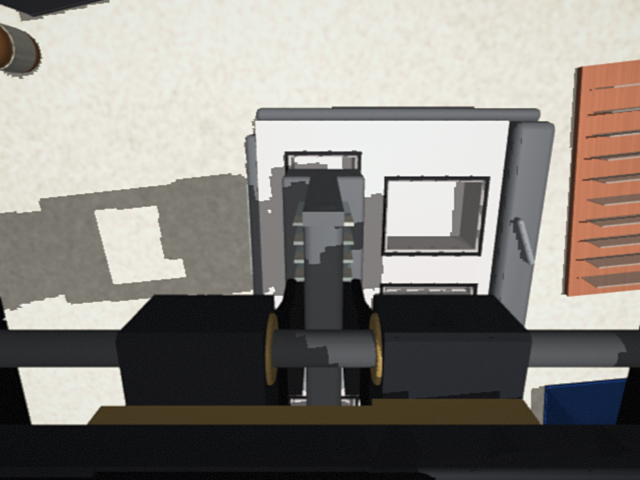

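The carrier is above its well and square with it; the well shows at (323,160) beyond the rack. Lowering to just above the mouth.

Emit:
move_arm(
  motion="-1 -0.004 -0.006 0.1 0;-1 -0.004 -0.006 0.15 0;-1 -0.004 -0.006 0.19 0;-1 -0.004 -0.006 0.2 0;-1 -0.004 -0.006 0.2 0;-1 -0.004 -0.006 0.2 0;-1 -0.004 -0.006 0.2 0",
)

```text
time: 46.32
position: [0.5777, 0.0944, 0.1972]
tool_rot: [0.745, 0.667, 0.001, 0.0]
ft_force: [0.4, 0.4, -3.5]
grip_width: 0.0137
grip_force: 35.0
```

```bash
python3 - <<'E'
from look import *
p,d,m=cam('side')
for r in rects(d,m,.130,.142,80,(.5,.65,.025,.17)): print('rack',*r)
ob=now(); wp(ob,[(576.8,94.6,154,83.7)])
E
```

```text
rack [278. 258.] 328 [577.7  94.9] [99.1 44.5] 83.5 136.0
t46.37 [577.6  94.4 197.2] psi 83.7 F [ 0.3 -0.2 -2.9] w 13.8 g 35.0
0.001 -0.004 0.216 0.0000  rows>=2
```

Emit:
move_arm(
  motion="-1 0 -0.004 0.01 0;-1 0 -0.004 0.02 0;-1 0 -0.004 0.03 0;-1 0 -0.004 0.045 0;-1 0 -0.004 0.06 0;-1 0 -0.004 0.08 0;-1 0 -0.004 0.08 0",
)

```text
time: 46.95
position: [0.5757, 0.0945, 0.1795]
tool_rot: [0.745, 0.667, -0.001, -0.001]
ft_force: [-0.3, -0.5, -2.5]
grip_width: 0.0136
grip_force: 35.0
```

Emit:
move_arm(
  motion="-1 0 0 0.03 0;-1 0 0 0.06 0;-1 0 0 0.09 0;-1 0 0 0.11 0;-1 0 0 0.125 0;-1 0 0 0.135 0;-1 0 0 0.142 0;-1 0 0 0.142 0;-1 0 0 0.142 0",
)

```text
time: 47.7
position: [0.5765, 0.0951, 0.154]
tool_rot: [0.745, 0.667, 0.001, 0.0]
ft_force: [-3.2, 1.3, 6.5]
grip_width: 0.0135
grip_force: 35.0
```

Emit:
move_arm(
  motion="-1 0 0 0.012 0;-1 0 0 0.012 0;-1 0 0 0.012 0;-1 0 0 0.012 0",
)

```text
time: 48.03
position: [0.5769, 0.0951, 0.154]
tool_rot: [0.745, 0.667, 0.001, 0.001]
ft_force: [-6.0, 2.9, 19.4]
grip_width: 0.0136
grip_force: 35.1
```

Emit:
move_arm(
  motion="-0.1 0 0 0 0;-0.1 0 0 0 0;-0.1 0 0 0 0;-0.1 0 0 0 0;-0.1 0 0 0 0;-0.1 0 0 -0.1 0;-0.1 0 0 -0.3 0;-0.1 0 0 -0.5 0;-0.1 0 0 -0.5 0;-0.1 0 0 -0.5 0",
)

```text
time: 48.87
position: [0.5781, 0.0944, 0.2523]
tool_rot: [0.745, 0.667, 0.002, 0.002]
ft_force: [0.4, -0.2, 0.2]
grip_width: 0.0389
grip_force: 0.0
```

```bash
python3 - <<'E'
from plan import *
ob=now(); wp(ob,[(450,200,250,83.7),(420,300,270,83.7)])
E
```

```text
t48.87 [578.1  94.4 252.3] psi 83.7 F [ 0.4 -0.2  0.2] w 38.9 g 0.0
0.455 -0.694 0.011 -0.0000  rows>=4 
0.481 -0.204 -0.100 -0.0000  rows>=3
```

Emit:
move_arm(
  motion="-0.1 0.455 -0.694 0 0;-0.1 0.455 -0.694 0 0;-0.1 0.455 -0.694 0 0;-0.1 0.455 -0.694 0 0;-0.1 0.455 -0.694 0 0;-0.1 0.455 -0.694 0 0",
)

```text
time: 49.37
position: [0.4452, 0.2011, 0.2482]
tool_rot: [0.744, 0.669, -0.002, -0.001]
ft_force: [1.2, -0.1, -0.4]
grip_width: 0.0388
grip_force: 0.0
```

Emit:
move_arm(
  motion="-0.1 0.481 -0.204 -0.1 0;-0.1 0.481 -0.204 -0.1 0;-0.1 0.481 -0.204 -0.1 0;-0.1 0.481 -0.204 -0.1 0;-0.1 0.481 -0.204 -0.1 0;-0.1 0.481 -0.204 -0.1 0;-0.1 0.481 -0.204 -0.1 0;-0.1 0.481 -0.204 -0.1 0;-0.1 0.481 -0.204 -0.1 0;-0.1 0.481 -0.204 -0.1 0",
)

```text
time: 50.2
position: [0.4186, 0.2995, 0.2696]
tool_rot: [0.745, 0.667, -0.0, -0.0]
ft_force: [0.3, 0.2, -0.3]
grip_width: 0.0394
grip_force: 0.0
```

```bash
python3 - <<'E'
from look import *
now(); p,d,m=look(); save('top5',p)
for r in rects(d,m,.12,.16,80,(.5,.75,-.15,.15)): print('home?',*r)
for r in rects(d,m,.162,.185,40,(.5,.75,-.15,.15)): print('bar',*r)
for r in rects(d,m,.086,.099,100,(.5,.65,.02,.17)): print('rack',*r)
E
```

```text
t50.20 [418.6 299.5 269.6] psi 83.6 F [ 0.3  0.2 -0.3] w 39.4 g 0.0
[316. 226.] 3540 [565.   16.3] [327.5  97.5] 85.2 89.3
home? [316. 178.] 747 [649.4   7.4] [50.2 67.1] 83.8 144.1
home? [355. 182.] 746 [640.  -76.8] [50.3 66.9] 83.7 144.1
home? [361. 221.] 593 [554.7 -87. ] [50.5 52.2] 82.8 144.1
home? [324. 216.] 226 [564.5  -8.9] [35.7 34.3] 0.4 134.0
bar [274. 207.] 354 [575.4  94.6] [96.1 15.3] 83.4 172.4
rack [278. 213.] 2410 [585.3  95. ] [150.  129.3] 89.9 89.6
```

View pics/top5.png

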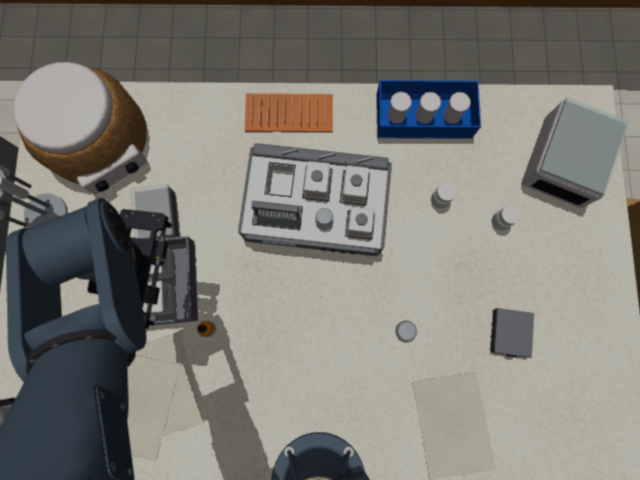

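Final view: three packs are home with tops at 144 mm. The carrier bar at (274,207) reads 172.4 mm, which is what a seated carrier should show. The bystanders haven't moved and the arm is clear.

```bash
python3 -c "
from rig import robot
print(robot.hand_in())"
```

```text
the job is handed in; nothing more can be done
None
```

The job is handed in: both spent packs are in the bin, both fresh stain packs and the buffer pack are fully home, the plunger was held on its stop for more than a second, and the carrier was then seated in its well; I had to set the carrier down once and re-grip it.

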